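# Clear and reload the desktop engraver

## Robot

A 6-joint arm with a two-finger parallel gripper is mounted at the origin on a cart in front of the work surface, level with it; the furniture and walls round the work are solid. World frame = base frame: x ahead of the robot, y to its left, z up, the work surface at z = 0. Lengths are in m, angles in rad, forces in N, time in s.
With the tool pointing down it reaches from about 0.35 to 0.775 m from the base axis. Payload 5.5 kg.
Tool frame: the origin (TCP) lies midway between the tips of the shut fingers; the grasp point (between the pads) lies grip_point_offset behind it (grip_point_offset is the distance from the TCP to the grasp point, in m); z points along the fingers, y is the direction in which the jaws open and shut (so a half turn about z gives the same grasp; the last joint's range is limited). The gripper opens to 85 mm and grips with 20 to 120 N. Pads are 22 mm wide; open, the fingers measure 114 mm over their backs; the gripper's body (76 mm by 85 mm) begins 54 mm behind the grasp point. The pads swing forward as they close: fully open they stand 13 mm farther back than shut.
Start: joints at [-1.374, 0.313, 0.046, 1.304, 0, 1.431], TCP at [0.19, -0.543, 0.211] pointing down, gripper open.
Joint ranges: [-2.76, 2.76], [-0.86, 1.69], [-1.03, 1.26], [-2.2, 2.34], [-1.47, 1.5], [-3.14, 3.14]. Speed limits (rad/s): [2.57, 2.57, 3.14, 3.14, 3.14, 3.14].

## Interface

Orientations are given as a unit quaternion [w, x, y, z].
In Python, from workcell import * gives the robot as it stands.
- The arm moves only by the tool send_rows, never from a script. Its argument "series" is one flat list of numbers, 7 for each row, row after row: the shift along the tool's x, y, z in cm, then the turn, a rotation vector about the tool's x, y, z in degrees, then the opening, from 0 (shut) to 1 (fully open). A call has 1 to 10 rows; each row is the pose to reach, as a shift and turn from the pose commanded when the call began, along the tool's axes at that moment; what a row does not reach only later rows make up. A row lasts 1/12 s, in which the tool goes at most 41.7 mm and 7.16 degrees, less where a joint would pass 70% of its speed; a pose out of reach is approached as far as the arm can. A call with a gripper value outside its range is refused whole. The fingers move at their own pace and stop on an object; "newtons" is the grip in N (left out, the last holds). Time passes only in rows, so rows that repeat a pose let the fingers close. It gives the time, the measured TCP pose, the force and the opening at its end, in the units of the state.
- get_state(): the state, without advancing time (a new reading comes with each control period).
- read_camera(name): name is "side" or "top"; returns the picture (480x640x3 uint8, blue, green, red); there is no depth.
- camera_info(name): a dict with "K" (3x3 intrinsics, pixels), "xyz" and "attitude" of the camera in the world. Camera axes: x right, y down, z forward; pixel columns grow to the right and rows downward; lengths in m; the calibration is good to about 2 mm. A picture is of the moment at which its call begins. camera_info takes no time and is no camera call.
- hand_in(): hands the job in, once; it reports no verdict.
Trained networks look in the newest picture that a camera, given by its name, has taken for a name from the list of things; names that differ only in an ending like _2 or _b are one class to them, and where a whole thing is asked for, a point or a joint stands for the part that bears it (a point fixed in the world has none). Each returns a list of dicts, best first, with "p" (0 to 1); they miss things now and then, are a little off and sometimes report something else, mostly with a low value. They report only what shows in the picture. A call takes as long as a camera call.
- silhouettes(camera, label): "pixels" (480x640 bool, what is visible of it) and "box" ([left, top, width, height] in pixels, round what is visible of it).
The state is a dict: "clock": time; "joint_pos": joint angles; "qvel": joint speeds; "tau": joint torques, N m; "tcp_pos": TCP position; "orientation": TCP orientation; "wrist_force": force on the tool from outside, world axes, zero at the start; "ft_torque": the same for the moment, N m; "finger_gap": finger opening in m.
Only numpy, scipy, OpenCV 4.12 (cv2) and the standard library are available. Lean on these libraries where they do the work, as an engineer would, in place of code of your own. Each camera call takes 0.05 s, during which the arm holds its last target. There are 200 camera calls.

## Task

First clear the two wooden offcuts off the bed of the small engraving machine into the scrap box. Then lay the new board flat in the guide channel on the bed, pushed fully back against the stop, and finally lay the retaining bar across it, down in the slots of both posts with its grip upward and its ends sticking out about equally. Leave the mug alone.

Things in the scene. Friction and masses are not known exactly. Their poses are not given: they have to be found in the camera images.
- engraver: small desktop engraving machine, fixed. Origin: centre of its underside on the worktop; x to its back (away from the robot), y to its left, z up; mm in this frame: grey bed plate x -130..120, y -178..178, top at z 40; side plates at y +-178..192, x 22..108, up to z 210
- beam (a point): middle of the lower front edge of the gantry beam, axes as the engraver's, 115 mm above the bed. The beam is 40 mm deep (to +x), 45 high and 356 long (y). In front of its left end hangs the parked spindle: from 55 mm in front of this edge, y 106..162 mm, from 39 mm above the bed up to 195. A motor sits on the back of the beam at its right end
- channel_home (a point): point on the bed's top in the guide channel, under the board's centre when it is fully home; axes as the engraver's. The channel runs along x between two strips 6 mm high and 12 wide, inner faces at y +-31 mm (62 apart), from 85 mm in front of this point to 85 behind, where a stop 12 mm high closes it. Its front end is open
- bar_home (a point): where the centre of the retaining bar's underside lies when home: 23 mm above the bed, 70 mm in front of channel_home; axes as the engraver's. Two posts at y +-80 mm (24 mm in y, 43 in x) have slots for the bar, 25 mm wide in x, 12 deep, bevelled, open at the top; slot floors are at this height, 1 mm above the top of a board lying in the channel
- offcut_short: short stepped chunk of pale wood lying on the bed under the beam, 70 (x) x 40 (y) x 26 mm; 24 mm wide over its whole length (y -20..4), with a step 42 mm long (x -35..7) out to y 20. Origin: centre of the underside
- offcut_long: plain sawn chunk of pale wood lying on the bed under the beam, 80 (x) x 30 (y) x 26 mm. Origin: centre of the underside. One of the two offcuts lies in the guide channel, the other to the right of it
- blank: the new board: flat pale wood, 170 (x, long axis) x 56 (y) x 22 mm, starting on the worktop behind the scrap box. Origin: centre of the underside. Either end may go to the stop
- retaining_bar: steel flat bar 200 mm long (its y axis), 20 wide (x), 10 high, with a black grip on its middle 50 long (y), 14 wide (x), from 10 to 36 mm above the underside. Starts lying across the thin (2 mm) mouse mat on the right. Origin: centre of the underside. Either way round will do. 0.3 kg
- scrap_box: open grey plastic box, loose, 130 (x) x 170 (y) outside (140 x 180 over the rim), 85 mm high, walls and floor 4 mm; right of the machine. Origin: centre of the underside
- mug: white mug, 82 mm across, 112 mm with its handle (at -y), 94 mm high, standing right of the board; leave alone. Origin: centre of the underside's bounding box

How it is judged:
On the way, in this order (a step that is already met when the one before it is completed fails the run):
1. both offcuts lie in the scrap box (x of offcut_short in the frame of scrap_box between -0.062 and 0.062 m and y of offcut_short in the frame of scrap_box between -0.082 and 0.082 m and z of each of offcut_short, offcut_long in the frame of scrap_box below 0.06 m and linear speed of each of offcut_short, offcut_long below 0.05 m/s and x of offcut_long in the frame of scrap_box between -0.062 and 0.062 m and y of offcut_long in the frame of scrap_box between -0.082 and 0.082 m), for 0.2 s.
2. the new board lies flat in the guide channel, back against the stop (x of blank in the frame of channel_home above -0.007 m and y of blank in the frame of channel_home between -0.005 and 0.005 m and z of blank in the frame of channel_home between -0.004 and 0.004 m and angle between the x axis of blank and the x axis of channel_home, either way round below 0.08 rad and angle between blank's own x axis and vertical above 1.5 rad and linear speed of blank below 0.03 m/s), for 0.2 s.
3. the retaining bar lies in the slots of both posts (x of retaining_bar in the frame of bar_home between -0.005 and 0.005 m and y of retaining_bar in the frame of bar_home between -0.012 and 0.012 m and z of retaining_bar in the frame of bar_home between -0.004 and 0.004 m and angle between the y axis of retaining_bar and the y axis of bar_home, either way round below 0.06 rad and angle between retaining_bar's own z axis and vertical below 0.05 rad and linear speed of retaining_bar below 0.03 m/s), for 0.2 s.
At the end, for the whole second after the job is handed in: Both offcuts lie inside the scrap box; the board lies flat on the bed in the channel with at most 7 mm left to the stop; the retaining bar lies flat in both slots, grip upward, centred within 12 mm along its length; all at rest (all of step 1 and all of step 2 and all of step 3); the robot touches nothing.
It fails at once if the mug was moved (distance of mug from where it was at the start of the episode above 0.03 m).
It also fails if it takes over 72 s, if anything falls off the work surface, if the arm or the gripper's body presses on something with over 40 N, if the wrist force passes 120 N, or if a joint passes its speed limit or range.

## Working session

There is one attempt and no reset: what is moved stays moved. The work goes in short steps, Python scripts to look and compute and a tool call to move; the robot and the scene stay as the last step left them, time stands still between calls to the robot, and variables do not carry over. Pictures are saved under pics/ and viewed, about 8 in all and at most 12, crops included, and the job is handed in when it is done.

Besides the shell and the picture viewer there is one more tool, called by a JSON object that holds its "method" and its "body". send_rows: Moves the arm, as the interface text tells. Its arguments: {"type":"object","properties":{"series":{"type":"array"},"newtons":{"type":"number"}},"required":["series"]}

```bash
mkdir -p pics; ls; python3 - <<'E'
from workcell import *
import cv2
for c in("top","side"):
    cv2.imwrite(f"pics/{c}0.png",read_camera(c)); i=camera_info(c); print(c,i)
    for n in("engraver","offcut_short","offcut_long","blank","retaining_bar","scrap_box","mug"):
        for d in silhouettes(c,n)[:2]: print(n,round(d["p"],2),d["box"])
print(get_state())
E
```

```text
pics
top {'K': array([[615.19342178,   0.        , 319.7973454 ],
       [  0.        , 615.19342178, 240.22534551],
       [  0.        ,   0.        ,   1.        ]]), 'xyz': array([ 0.37008581, -0.11948355,  1.37819738]), 'attitude': array([ 0.04925519, -0.69860258,  0.71269738, -0.03988486])}
engraver 0.62 [55.8, 167.3, 211.2, 142.5]
offcut_short 0.87 [165.5, 218.8, 24.3, 21.2]
offcut_long 0.88 [205.0, 213.8, 20.4, 23.4]
blank 0.95 [360.2, 164.7, 31.1, 75.7]
retaining_bar 0.94 [424.5, 280.5, 90.7, 7.8]
retaining_bar 0.43 [57.1, 172.7, 205.9, 141.0]
scrap_box 0.89 [322.2, 240.4, 89.0, 67.6]
mug 0.84 [438.7, 185.0, 58.4, 43.1]
side {'K': array([[525.90110809,   0.        , 310.63168006],
       [  0.        , 525.90110809, 227.94531821],
       [  0.        ,   0.        ,   1.        ]]), 'xyz': array([ 0.59766519, -0.65454337,  1.09978584]), 'attitude': array([-0.251754  ,  0.96637432,  0.04966045, -0.0165664 ])}
engraver 0.8 [263.3, 29.7, 115.9, 177.4]
offcut_short 0.46 [333.8, 123.7, 7.2, 17.2]
offcut_long 0.62 [231.7, 232.4, 77.9, 93.1]
blank 0.8 [308.8, 286.2, 82.1, 38.5]
ret
[... 178 characters left out ...]
7.3, 340.5, 22.5, 100.2]
{'clock': 0.8, 'joint_pos': array([-1.37361342e+00,  3.13139761e-01,  4.61246861e-02,  1.30360301e+00,
       -3.48254193e-07,  1.43118295e+00]), 'qvel': array([ 0.00016818,  0.00185168, -0.00070175,  0.00155794, -0.00124234,
        0.00068096]), 'tau': array([-1.79113235e-04, -4.80388284e+01,  2.98793775e+01, -2.56844214e-04,
       -2.02739766e-04,  4.87012372e-06]), 'tcp_pos': array([ 0.19001188, -0.54275589,  0.2111676 ]), 'orientation': array([8.90867272e-05, 9.85854504e-01, 1.67603366e-01, 2.39084973e-06]), 'wrist_force': array([ 0.38690278, -0.48407   ,  0.28838279]), 'ft_torque': array([0.01302764, 0.00307377, 0.03107033]), 'finger_gap': 0.08550539855611419}
```

```bash
python3 - <<'E'
import cv2
t=cv2.imread("pics/top0.png")
cv2.imwrite("pics/t1.png",cv2.resize(t[150:330,40:280],(800,600),interpolation=cv2.INTER_CUBIC))
cv2.imwrite("pics/t2.png",cv2.resize(t[140:340,270:540],(800,592),interpolation=cv2.INTER_CUBIC))
s=cv2.imread("pics/side0.png")
cv2.imwrite("pics/s1.png",cv2.resize(s[20:220,240:400],(480,600),interpolation=cv2.INTER_CUBIC))
E
python3 -c "
import workcell;print([n for n in dir(workcell) if n[0]!='_'])"
```

```text
['MotionError', 'camera_info', 'get_state', 'grip_point_offset', 'hand_in', 'read_camera', 'silhouettes']
```

View pics/t1.png

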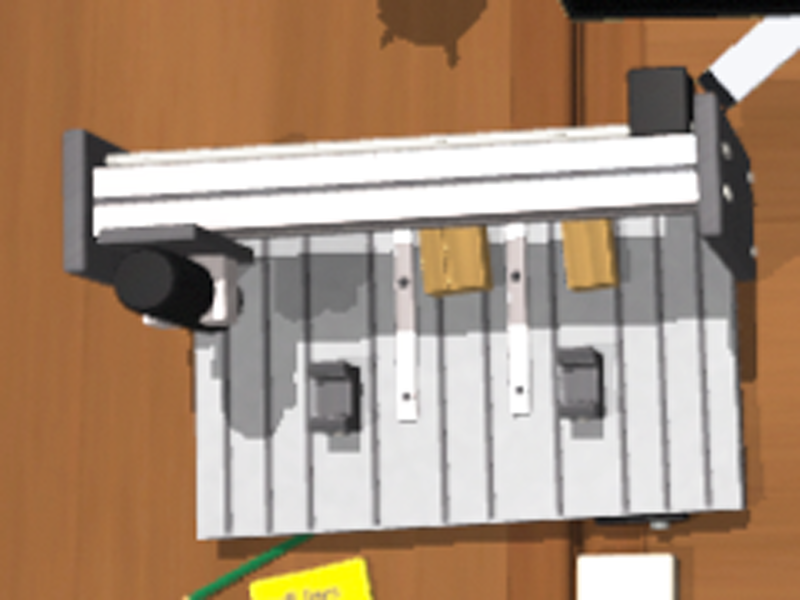

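View pics/t2.png

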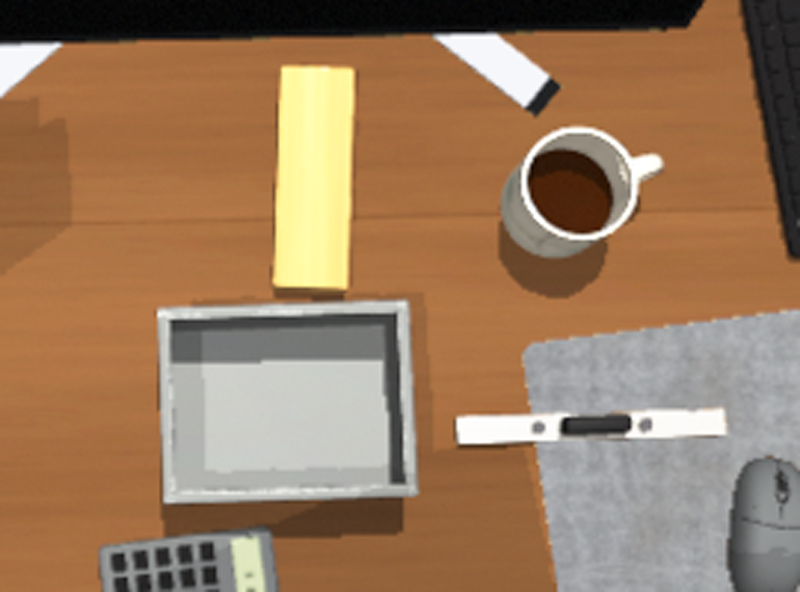

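View pics/s1.png

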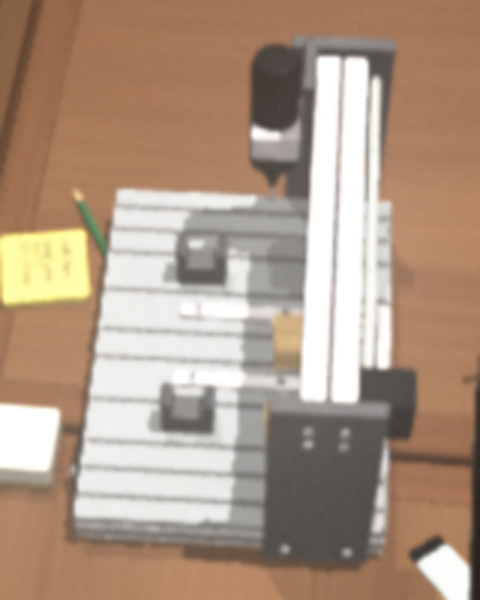

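```bash
cat > h.py <<'E'
import numpy as np, cv2
from scipy.spatial.transform import Rotation as R
from workcell import *
def q2R(q): return R.from_quat([q[1],q[2],q[3],q[0]]).as_matrix()
def px2w(c,uv,z):
    i=camera_info(c); d=q2R(i["attitude"])@np.linalg.inv(i["K"])@np.array([uv[0],uv[1],1.])
    return i["xyz"]+d*(z-i["xyz"][2])/d[2]
def w2px(c,p):
    i=camera_info(c); v=i["K"]@(q2R(i["attitude"]).T@(np.asarray(p)-i["xyz"])); return v[:2]/v[2]
def rect(c,mask,z):  # min-area rect of the mask back-projected to height z
    ct=max(cv2.findContours(mask.astype(np.uint8),0,1)[0],key=len)[:,0]
    w=np.array([px2w(c,p,z)[:2] for p in ct]); return cv2.minAreaRect((w*1000).astype(np.float32))
E
python3 - <<'E'
from h import *
np.set_printoptions(precision=4,suppress=True)
a=lambda x,y,z:px2w("top",(x/3.3333+40-.35,y/3.3333+150-.35),z)
P=dict(bedFL=(198,538,.04),bedFR=(743,510,.04),stripL=(407,420,.046),stripR=(520,413,.046),stripLb=(402,230,.046),stripRb=(516,226,.046),
 beamL=(250,238,.155),beamR=(640,218,.155),shortFL=(426,294,.066),shortFR=(487,289,.066),shortseam=(445,294,.066),longFL=(569,290,.066),longFR=(615,289,.066),
 postL=(334,400,.075),postR=(580,385,.075))
for k,v in P.items(): print(k,a(*v))
L,Rr=a(*P["bedFL"]),a(*P["bedFR"]); d=L-Rr; yaw=np.arctan2(-d[0],d[1]); print("yaw",np.degrees(yaw),"w",np.linalg.norm(d))
o=(L+Rr)/2+.13*np.array([np.cos(yaw),np.sin(yaw),0]); print("eng",o)
M=np.array([[np.cos(yaw),-np.sin(yaw)],[np.sin(yaw),np.cos(yaw)]])
for k,v in P.items(): print(k,"eng mm",(M.T@(a(*v)-o)[:2])*1000)
for n,z in(("blank",.022),("retaining_bar",.012),("scrap_box",.085),("mug",.094)):
    read_camera("top"); m=silhouettes("top",n)[0]; print(n,rect("top",m["pixels"],z))
print("gpo",grip_point_offset)
E
```

```text
bedFL [0.3949 0.3791 0.04  ]
bedFR [0.4062 0.0234 0.04  ]
stripL [0.4687 0.2418 0.046 ]
stripR [0.4718 0.1679 0.046 ]
stripLb [0.5944 0.2468 0.046 ]
stripRb [0.5955 0.1713 0.046 ]
beamL [0.5731 0.3093 0.155 ]
beamR [0.5803 0.0723 0.155 ]
shortFL [0.5487 0.2251 0.066 ]
shortFR [0.5512 0.1855 0.066 ]
shortseam [0.5485 0.2128 0.066 ]
longFL [0.5494 0.1323 0.066 ]
longFR [0.5494 0.1025 0.066 ]
postL [0.4803 0.281  0.075 ]
postR [0.4868 0.1233 0.075 ]
yaw 1.8118246970142322 w 0.35597513599994374
eng [0.5305 0.2054 0.04  ]
bedFL eng mm [-130.      177.9876]
bedFR eng mm [-130.     -177.9876]
stripL eng mm [-60.5662  38.4059]
stripR eng mm [-59.817 -35.579]
stripLb eng mm [65.2074 39.4194]
stripRb eng mm [ 63.8775 -36.0548]
beamL eng mm [ 45.9058 102.5793]
beamR eng mm [  45.6053 -134.6167]
shortFL eng mm [18.8479 19.1993]
shortFR eng mm [ 20.031  -20.4644]
shortseam eng mm [18.1988  6.865 ]
longFL eng mm [ 16.5778 -73.6245]
longFR eng mm [  15.6612 -103.4476]
postL eng mm [-47.7364  77.1797]
postR eng mm [-46.3043 -80.6187]
blank ((631.0322875976562, -228.50747680664062), (56.518558502197266, 170.07762145996094), 86.4100112915039)
retaining_bar ((438.5422668457031, -430.93505859375), (21.678075790405273, 198.7672119140625), 1.0218861103057861)
scrap_box ((458.7989807128906, -200.3065948486328), (141.8600311279297, 181.08712768554688), 0.6559990644454956)
mug ((603.8206176757812, -407.1507873535156), (84.42654418945312, 108.6729736328125), 53.542354583740234)
gpo 0.0187
```

```bash
cat >> h.py <<'E'
YAW=np.radians(1.81); EO=np.array([.5305,.2054,0])
def eng(x,y,z): # mm in engraver frame -> world m
    c,s=np.cos(YAW),np.sin(YAW); return EO+np.array([c*x-s*y,s*x+c*y,z])/1000
def rot(yaw,tilt=0): # tool x heading yaw (deg), tilt deg: fingers lean away from tool x
    return R.from_euler("z",yaw,degrees=True)*R.from_euler("x",180,degrees=True)*R.from_euler("y",-tilt,degrees=True)
def plan(wps,cmd=None):
    s=get_state(); p=np.array(s["tcp_pos"]); q=s["orientation"]; r0=R.from_quat([q[1],q[2],q[3],q[0]])
    if cmd: p,r0=np.array(cmd[0]),cmd[1]
    pp,rp=p,r0
    for x,r,o in wps:
        n=max(np.linalg.norm(x-pp)/.0417,np.degrees((rp.inv()*r).magnitude())/7.16)
        print(np.round(r0.inv().apply(x-p)*100,2).tolist(),np.round((r0.inv()*r).as_rotvec(degrees=True),1).tolist(),o,"rows %.1f"%n); pp,rp=x,r
def st():
    s=get_state(); q=s["orientation"]; print(round(s["clock"],2),np.round(s["tcp_pos"],4),np.round(s["wrist_force"],1),"gap",round(s["finger_gap"],4),"j",np.round(s["joint_pos"],2),"R",np.round(q2R(q)[:,[0,2]].T.ravel(),3))
E
python3 - <<'E'
from h import *
print(rot(180,35).as_matrix().round(2))
a=eng(40,0,50); r=rot(181.8,35); z=r.as_matrix()[:,2]
print(a, a-.1*z)
plan([(np.array([.3,-.2,.25]),rot(100),1),(a-.1*z,r,1),(a,r,1)])
E
```

```text
[[-0.82  0.    0.57]
 [ 0.    1.    0.  ]
 [-0.57  0.   -0.82]]
[0.57048004 0.20666341 0.05      ] [0.5131507  0.20486176 0.1319152 ]
[21.71, -28.71, -3.89] [0.0, 0.0, -80.7] 1 rows 11.3
[55.2, -59.88, 7.92] [-49.1, -7.5, -155.6] 1 rows 12.3
[60.67, -58.16, 16.11] [-49.1, -7.5, -155.6] 1 rows 2.4
```

{"method": "send_rows", "body": {"series": [21.7,-28.7,-3.9,0,0,-80.7,1,21.7,-28.7,-3.9,0,0,-80.7,1,21.7,-28.7,-3.9,0,0,-80.7,1,21.7,-28.7,-3.9,0,0,-80.7,1,21.7,-28.7,-3.9,0,0,-80.7,1,21.7,-28.7,-3.9,0,0,-80.7,1,21.7,-28.7,-3.9,0,0,-80.7,1,21.7,-28.7,-3.9,0,0,-80.7,1,21.7,-28.7,-3.9,0,0,-80.7,1,21.7,-28.7,-3.9,0,0,-80.7,1], "newtons": 60}}

```text
clock: 2.03
tcp_pos: [0.3005, -0.1958, 0.2512]
orientation: [0.0, 0.697, 0.717, 0.001]
wrist_force: [-0.6, 1.3, -0.7]
finger_gap: 0.0852
```

```bash
python3 - <<'E'
from h import *
st(); a=eng(40,0,50); r=rot(181.8,35); z=r.as_matrix()[:,2]
plan([(a-.1*z,r,1)])
E
```

```text
2.03 [ 0.3005 -0.1958  0.2512] [-0.6  1.3 -0.7] gap 0.0852 j [-0.8  -0.12 -0.34  1.35  0.    0.74] R [-0.028  1.     0.     0.002  0.    -1.   ]
[39.46, 22.34, 11.97] [-27.4, -27.3, -87.2] 1 rows 13.3
```

{"method": "send_rows", "body": {"series": [39.5,22.3,12,-27.4,-27.3,-87.2,1,39.5,22.3,12,-27.4,-27.3,-87.2,1,39.5,22.3,12,-27.4,-27.3,-87.2,1,39.5,22.3,12,-27.4,-27.3,-87.2,1,39.5,22.3,12,-27.4,-27.3,-87.2,1,39.5,22.3,12,-27.4,-27.3,-87.2,1,39.5,22.3,12,-27.4,-27.3,-87.2,1,39.5,22.3,12,-27.4,-27.3,-87.2,1,39.5,22.3,12,-27.4,-27.3,-87.2,1,39.5,22.3,12,-27.4,-27.3,-87.2,1]}}

```text
clock: 2.87
tcp_pos: [0.4927, 0.1564, 0.1438]
orientation: [0.239, 0.184, 0.953, 0.003]
wrist_force: [-0.6, -0.6, -0.6]
finger_gap: 0.0853
```

```bash
python3 - <<'E'
from h import *
st(); a=eng(40,0,50); r=rot(181.8,35); z=r.as_matrix()[:,2]
plan([(a-.08*z,r,1),(a,r,1)])
E
```

```text
2.87 [0.4927 0.1564 0.1438] [-0.6 -0.6 -0.6] gap 0.0853 j [ 0.28 -0.08 -0.71  0.5  -0.21  0.62] R [-0.818  0.353 -0.455  0.457 -0.083 -0.886]
[0.4, 5.41, 3.55] [-7.0, -6.7, -21.9] 1 rows 3.3
[-0.32, 6.53, 11.44] [-7.0, -6.7, -21.9] 1 rows 1.9
```

{"method": "send_rows", "body": {"series": [0.4,5.4,3.5,-7,-6.7,-21.9,1,0.4,5.4,3.5,-7,-6.7,-21.9,1,0.4,5.4,3.5,-7,-6.7,-21.9,1,0.4,5.4,3.5,-7,-6.7,-21.9,1,0.4,5.4,3.5,-7,-6.7,-21.9,1,0.4,5.4,3.5,-7,-6.7,-21.9,1]}}

```text
clock: 3.37
tcp_pos: [0.5239, 0.2022, 0.1156]
orientation: [0.299, -0.011, 0.954, 0.004]
wrist_force: [0.1, 0.2, -1.1]
finger_gap: 0.0852
```

```bash
python3 - <<'E'
from h import *
st(); a=eng(40,0,50); r=rot(181.8,35); z=r.as_matrix()[:,2]
plan([(a-.08*z,r,1),(a-.03*z,r,1),(a,r,1)])
t=read_camera("top")
cv2.imwrite("pics/t3.png",cv2.resize(t[150:330,60:300],(800,600),interpolation=cv2.INTER_CUBIC))
E
```

```text
3.37 [0.5239 0.2022 0.1156] [ 0.1  0.2 -1.1] gap 0.0852 j [ 0.32 -0.03 -0.83  0.18 -0.17  0.25] R [-0.821 -0.018 -0.571  0.57   0.014 -0.821]
[-0.06, 0.3, 0.05] [-0.2, -0.2, -0.4] 1 rows 0.1
[-0.08, 0.32, 5.05] [-0.2, -0.2, -0.4] 1 rows 1.2
[-0.09, 0.33, 8.05] [-0.2, -0.2, -0.4] 1 rows 0.7
```

View pics/t3.png

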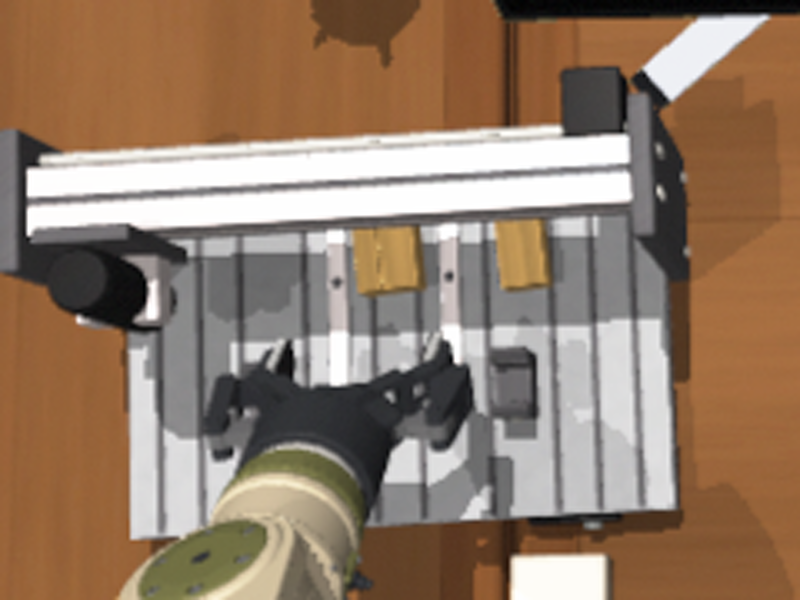

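{"method": "send_rows", "body": {"series": [-0.1,0.3,4,-0.2,-0.2,-0.4,1,-0.1,0.3,6.5,-0.2,-0.2,-0.4,1,-0.1,0.3,8,-0.2,-0.2,-0.4,1,-0.1,0.3,8,-0.2,-0.2,-0.4,1,-0.1,0.3,8,-0.2,-0.2,-0.4,0,-0.1,0.3,8,-0.2,-0.2,-0.4,0,-0.1,0.3,8,-0.2,-0.2,-0.4,0,-0.1,0.3,8,-0.2,-0.2,-0.4,0,-0.1,0.3,8,-0.2,-0.2,-0.4,0,-0.1,0.3,8,-0.2,-0.2,-0.4,0], "newtons": 50}}

```text
clock: 4.25
tcp_pos: [0.5712, 0.2083, 0.0522]
orientation: [0.302, -0.016, 0.953, 0.007]
wrist_force: [-6.4, 10.4, 8.8]
finger_gap: 0.0125
```

```bash
python3 - <<'E'
from h import *
st(); a=eng(40,0,50); r=rot(181.8,35); p=get_state()["tcp_pos"]
plan([(p+[-.05,0,.03],r,0),(p+[-.12,0,.15],r,0),(np.array([.40,-.09,.23]),r,0)])
E
```

```text
4.25 [0.5712 0.2083 0.0522] [-6.4 10.4  8.8] gap 0.0125 j [ 0.29  0.16 -0.84 -0.03 -0.15  0.22] R [-0.817 -0.027 -0.576  0.575  0.022 -0.818]
[2.36, 0.18, -5.33] [0.2, 0.2, 0.1] 0 rows 1.4
[1.17, 0.46, -19.17] [0.2, 0.2, 0.1] 0 rows 3.3
[4.54, -29.17, -25.06] [0.2, 0.2, 0.1] 0 rows 7.3
```

```bash
python3 - <<'E'
from h import *
t=read_camera("top"); s=read_camera("side")
a=cv2.resize(t[190:290,120:250],(780,600),interpolation=cv2.INTER_CUBIC)[:, 130:780]
b=cv2.resize(s[60:200,320:380],(150,350),interpolation=cv2.INTER_CUBIC)
c=np.zeros((600,800,3),np.uint8); c[:,:650]=a; c[:350,650:]=b; cv2.imwrite("pics/m4.png",c)
for n in("offcut_short","offcut_long"):
  for d in silhouettes("top",n)[:2]: print(n,d["p"],d["box"])
st()
E
```

```text
offcut_short 0.85 [167.3, 216.4, 25.4, 18.2]
offcut_short 0.28 [60.5, 169.3, 201.6, 142.3]
offcut_long 0.69 [206.9, 213.6, 20.5, 26.5]
4.45 [0.5748 0.2129 0.0562] [-3.2 15.  11.3] gap -0.0001 j [ 0.3   0.16 -0.84 -0.03 -0.14  0.22] R [-0.812 -0.027 -0.582  0.582  0.032 -0.813]
```

View pics/m4.png

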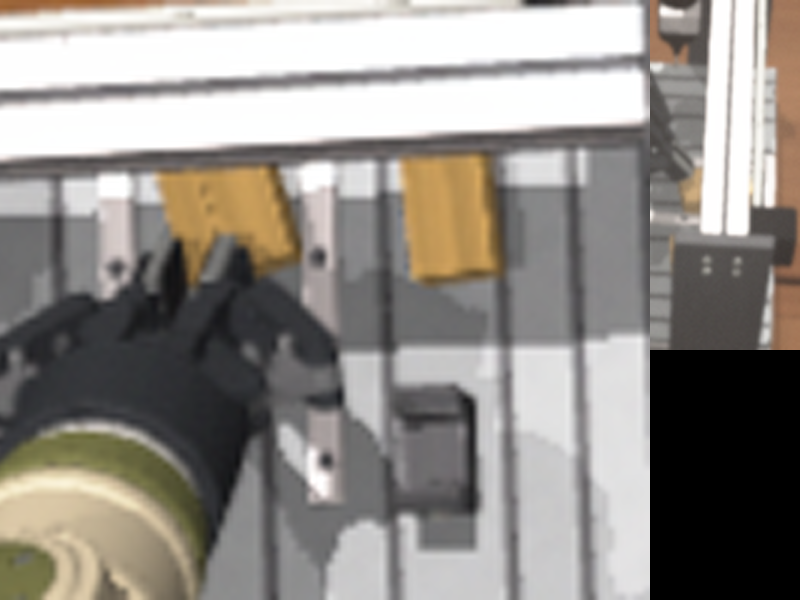

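```bash
python3 - <<'E'
from h import *
f=lambda x,y,z:px2w("top",((x+130)/6+120-.4,y/6+190-.4),z)
for z in(.05,.066,.08): print(z,f(165,240,z),f(225,240,z))
for p in((160,170),(275,165),(300,250),(185,280),(413,280),(498,272),(403,158),(490,155)): print(f(*p,.066),(np.array([[np.cos(YAW),np.sin(YAW)],[-np.sin(YAW),np.cos(YAW)]])@(f(*p,.066)-EO)[:2]*1000).round(1))
print(w2px("top",[.5712,.2083,.0522]),w2px("top",get_state()["tcp_pos"]))
E
```

```text
0.05 [0.56905772 0.22668026 0.05      ] [0.56859317 0.20471803 0.05      ]
0.066 [0.56666082 0.22251023 0.066     ] [0.56620187 0.20081257 0.066     ]
0.08 [0.56456354 0.21886146 0.08      ] [0.56410948 0.19739529 0.08      ]
[0.59226296 0.2246274  0.066     ] [62.3 17.3]
[0.59319934 0.18296171 0.066     ] [ 62.  -24.4]
[0.56198898 0.17367857 0.066     ] [ 30.5 -32.7]
[0.55195699 0.21511336 0.066     ] [21.8  9. ]
[0.55022997 0.13284403 0.066     ] [ 17.4 -73.1]
[0.55248961 0.10221299 0.066     ] [  18.7 -103.8]
[0.59476601 0.13661593 0.066     ] [ 62.1 -70.8]
[0.59518716 0.10512895 0.066     ] [  61.5 -102.3]
[176.90100311 228.31016914] [174.34797338 226.45730574]
```

{"method": "send_rows", "body": {"series": [0,0,-4,0,0,0,0,0,0,-8,0,0,0,0,0,0,-11,0,0,0,1,0,0,-11,0,0,0,1]}}

```text
clock: 4.78
tcp_pos: [0.5077, 0.2057, 0.1462]
orientation: [0.304, -0.016, 0.952, 0.006]
wrist_force: [0.7, 0.8, -0.2]
finger_gap: 0.023
```

```bash
python3 - <<'E'
from h import *
t=read_camera("top"); s=read_camera("side")
a=cv2.resize(t[190:290,120:250],(780,600),interpolation=cv2.INTER_CUBIC)[:, 130:580]
b=cv2.resize(s[90:180,325:375],(333,600),interpolation=cv2.INTER_CUBIC)
cv2.imwrite("pics/m5.png",np.hstack([a,b]))
for n in("offcut_short","offcut_long"):
  for d in silhouettes("top",n)[:1]: print(n,d["p"],d["box"],rect("top",d["pixels"],.066))
st()
E
```

```text
offcut_short 0.76 [167.2, 216.7, 22.1, 25.9] ((568.965087890625, 205.97689819335938), (50.19715118408203, 42.32231903076172), 29.145803451538086)
offcut_long 0.7 [206.2, 215.8, 19.3, 19.0] ((571.179931640625, 118.81260681152344), (48.519561767578125, 34.821861267089844), 6.482958793640137)
4.98 [0.5074 0.2044 0.1402] [-0.3 -0.2 -0.6] gap 0.0533 j [ 0.34 -0.1  -0.82  0.26 -0.17  0.25] R [-0.819 -0.027 -0.574  0.573  0.018 -0.819]
```

View pics/m5.png

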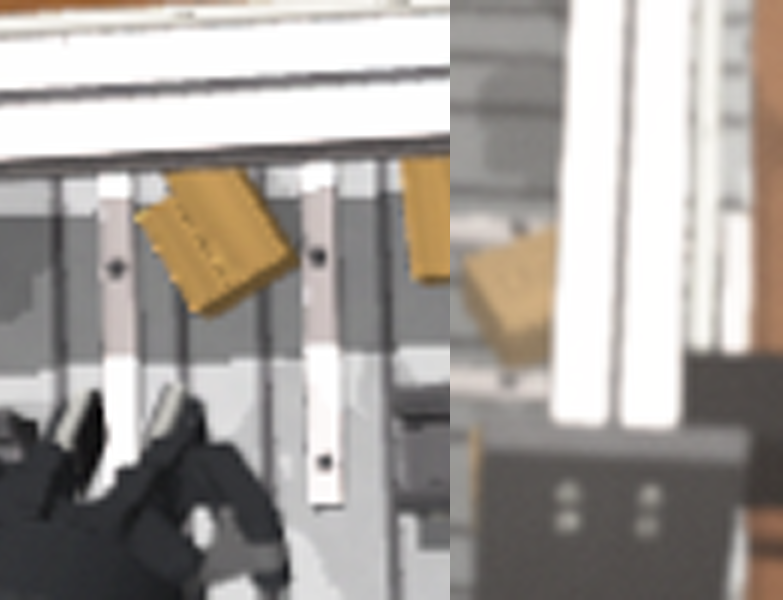

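```bash
python3 - <<'E'
from h import *
f=lambda x,y,z:px2w("top",((x+130)/6+120-.4,y/6+190-.4),z)
M=np.array([[np.cos(YAW),np.sin(YAW)],[-np.sin(YAW),np.cos(YAW)]])
for p in((192,308),(297,250),(135,212),(168,198),(240,168)): print(f(*p,.066),(M@(f(*p,.066)-EO)[:2]*1000).round(1))
E
```

```text
[0.54174253 0.21247382 0.066     ] [11.5  6.7]
[0.56201186 0.17476219 0.066     ] [ 30.5 -31.6]
[0.5771023  0.23349496 0.066     ] [47.5 26.6]
[0.58196077 0.22160585 0.066     ] [51.9 14.6]
[0.59237335 0.19563501 0.066     ] [ 61.5 -11.7]
```

```bash
python3 - <<'E'
from h import *
a=eng(38,-4,51); r=rot(209.3,35); z=r.as_matrix()[:,2]
plan([(a-.07*z,r,.75),(a,r,.75)])
E
```

```text
[-0.26, -2.23, 4.07] [-15.8, 0.0, -22.5] 0.75 rows 3.8
[0.11, -0.38, 10.81] [-15.8, 0.0, -22.5] 0.75 rows 1.7
```

{"method": "send_rows", "body": {"series": [-0.3,-2.2,4,-15.8,0,-22.5,0.75,-0.3,-2.2,4,-15.8,0,-22.5,0.75,-0.3,-2.2,4,-15.8,0,-22.5,0.75,-0.3,-2.2,4,-15.8,0,-22.5,0.75,-0.1,-1.3,7.4,-15.8,0,-22.5,0.75,0.1,-0.4,9.8,-15.8,0,-22.5,0.75,0.1,-0.4,10.8,-15.8,0,-22.5,0.75,0.1,-0.4,10.8,-15.8,0,-22.5,0.75]}}

```text
clock: 5.65
tcp_pos: [0.5675, 0.2017, 0.0468]
orientation: [0.288, -0.241, 0.924, 0.077]
wrist_force: [-0.5, -0.0, 0.4]
finger_gap: 0.0638
```

```bash
python3 - <<'E'
from h import *
st(); s=read_camera("side"); t=read_camera("top")
a=cv2.resize(t[190:290,120:250],(780,600),interpolation=cv2.INTER_CUBIC)[:, 130:580]
b=cv2.resize(s[90:180,325:375],(333,600),interpolation=cv2.INTER_CUBIC)
cv2.imwrite("pics/m6.png",np.hstack([a,b]))
a=eng(38,-4,51); r=rot(209.3,35);plan([(a,r,.75)])
E
```

```text
5.65 [0.5675 0.2017 0.0468] [-0.5 -0.   0.4] gap 0.0638 j [ 0.08  0.15 -0.86  0.    0.24 -0.36] R [-0.718 -0.401 -0.569  0.495  0.28  -0.823]
[-0.18, -0.0, -0.07] [0.1, -0.2, -0.1] 0.75 rows 0.0
```

View pics/m6.png

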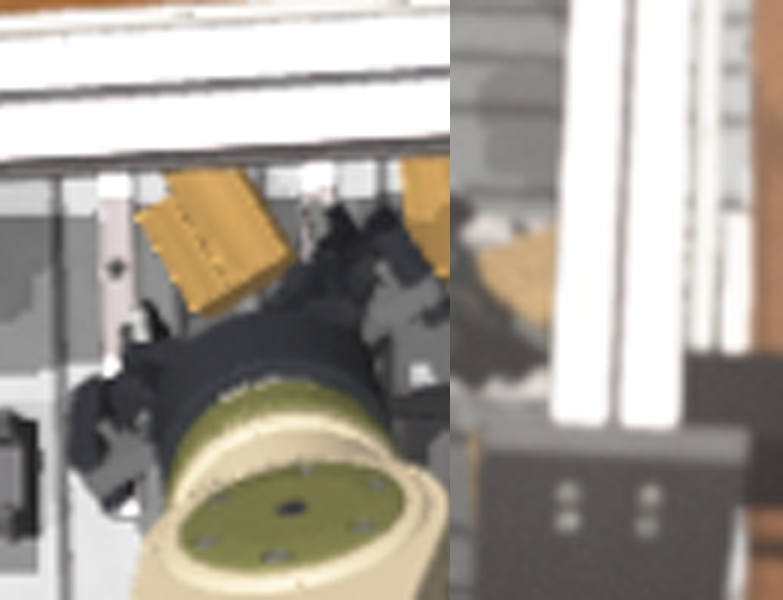

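{"method": "send_rows", "body": {"series": [-0.8,0,0.2,0,0,0,0.75,-0.8,0,0.2,0,0,0,0.6,-0.8,0,0.2,0,0,0,0.5,-0.8,0,0.2,0,0,0,0.3,-0.8,0,0.2,0,0,0,0.3,-0.8,0,0.2,0,0,0,0.3,-0.8,0,0.2,0,0,0,0.3], "newtons": 60}}

```text
clock: 6.33
tcp_pos: [0.5754, 0.2063, 0.0548]
orientation: [0.291, -0.242, 0.923, 0.076]
wrist_force: [0.4, -0.2, 0.6]
finger_gap: 0.0255
```

```bash
python3 - <<'E'
from h import *
st(); t=read_camera("top")
cv2.imwrite("pics/m7.png",cv2.resize(t[190:290,120:250],(780,600),interpolation=cv2.INTER_CUBIC)[:, 130:580])
E
```

```text
6.33 [0.5754 0.2063 0.0548] [ 0.4 -0.2  0.6] gap 0.0255 j [ 0.09  0.15 -0.84  0.02  0.24 -0.36] R [-0.714 -0.401 -0.574  0.5    0.281 -0.819]
```

View pics/m7.png

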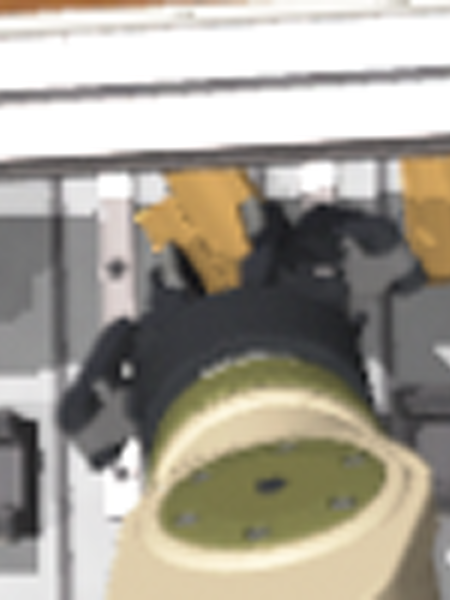

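```bash
python3 - <<'E'
from h import *
st()
def crop(p): u=w2px("top",p); return ((u+.4-[120,190])*6-[130,0]).round(0)
s=get_state(); Rm=q2R(s["orientation"]); p=s["tcp_pos"]
for g,c in((.0638,(np.array([.5675,.2017,.0468]))),(.0255,p)):
  for d in(0,.005,.01,.015,.02,.03): print(g,d,*[crop(c-Rm[:,2]*d+k*g/2*Rm[:,1]) for k in(1,-1)],(c-Rm[:,2]*d)[2].round(3))
s=read_camera("side"); cv2.imwrite("pics/s8.png",cv2.resize(s[100:175,320:370],(400,600),interpolation=cv2.INTER_CUBIC))
for d in silhouettes("side","offcut_short")[:2]: print(d["p"],d["box"],rect("side",d["pixels"],.066))
print(w2px("side",p), [w2px("side",eng(*q)) for q in((11.5,6.7,66),(30.5,-31.6,66),(47.5,26.6,66))])
E
```

```text
6.38 [0.5754 0.2063 0.0548] [ 0.1 -0.2 -1. ] gap 0.0259 j [ 0.09  0.15 -0.84  0.02  0.24 -0.36] R [-0.714 -0.401 -0.574  0.5    0.281 -0.819]
0.0638 0 [159. 288.] [311. 200.] 0.047
0.0638 0.005 [160. 293.] [313. 205.] 0.051
0.0638 0.01 [161. 299.] [314. 210.] 0.055
0.0638 0.015 [162. 304.] [316. 215.] 0.059
0.0638 0.02 [162. 309.] [317. 220.] 0.063
0.0638 0.03 [164. 320.] [320. 231.] 0.071
0.0255 0 [187. 237.] [248. 202.] 0.055
0.0255 0.005 [188. 242.] [249. 207.] 0.059
0.0255 0.01 [189. 248.] [251. 212.] 0.063
0.0255 0.015 [190. 253.] [252. 217.] 0.067
0.0255 0.02 [191. 258.] [253. 222.] 0.071
0.0255 0.03 [193. 269.] [255. 233.] 0.079
0.28 [261.3, 32.0, 115.1, 176.7] ((535.86474609375, 275.8291015625), (266.1405944824219, 584.1182250976562), 0.4571974575519562)
[340.27980394 133.4055415 ] [array([327.34045444, 127.58639516]), array([334.09377049, 139.97816557]), array([341.9639528 , 122.22539943])]
```

View pics/s8.png

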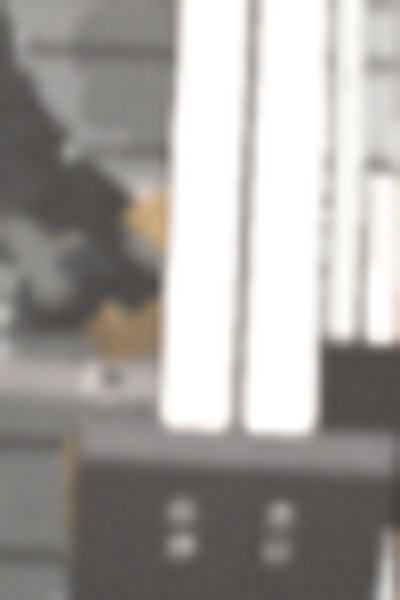

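{"method": "send_rows", "body": {"series": [0,0,0,0,0,0,0.75,0,0,0,0,0,0,0.75,0,0,0,0,0,0,0.75,0.3,0,0.5,0,0,0,0.75,0.5,0,0.8,0,0,0,0.75,0.7,0,1,0,0,0,0.75,0.7,0,1,0,0,0,0.75]}}

```text
clock: 7.07
tcp_pos: [0.5745, 0.2062, 0.041]
orientation: [0.29, -0.241, 0.923, 0.076]
wrist_force: [0.1, -0.5, 0.3]
finger_gap: 0.0639
```

```bash
python3 - <<'E'
from h import *
st()
E
```

```text
7.07 [0.5745 0.2062 0.041 ] [ 0.1 -0.5  0.3] gap 0.0639 j [ 0.09  0.17 -0.86 -0.02  0.24 -0.36] R [-0.715 -0.401 -0.572  0.498  0.281 -0.82 ]
```

{"method": "send_rows", "body": {"series": [0,0,0,0,0,0,0.55,0,0,0,0,0,0,0.45,0,0,0,0,0,0,0.3,0,0,0,0,0,0,0.3,0,0,0,0,0,0,0.3]}}

```text
clock: 7.48
tcp_pos: [0.5758, 0.207, 0.0429]
orientation: [0.292, -0.242, 0.922, 0.077]
wrist_force: [0.4, 4.1, 0.6]
finger_gap: 0.0379
```

```bash
python3 - <<'E'
from h import *
st(); t=read_camera("top")
cv2.imwrite("pics/m9.png",cv2.resize(t[190:290,120:250],(780,600),interpolation=cv2.INTER_CUBIC)[:, 130:580])
for d in silhouettes("top","offcut_short")[:1]: print(d["p"],d["box"])
E
```

```text
7.48 [0.5758 0.207  0.0429] [0.4 4.1 0.6] gap 0.0379 j [ 0.09  0.17 -0.85 -0.02  0.24 -0.36] R [-0.713 -0.401 -0.575  0.501  0.283 -0.818]
0.74 [167.3, 219.1, 19.4, 18.9]
```

{"method": "send_rows", "body": {"series": [0,0,0,0,0,0,0,0,0,0,0,0,0,0,0,0,0,0,0,0,0], "newtons": 80}}

```text
clock: 7.83
tcp_pos: [0.5758, 0.2069, 0.043]
orientation: [0.292, -0.242, 0.922, 0.077]
wrist_force: [-0.4, 5.0, 2.6]
finger_gap: 0.037
```

```bash
python3 - <<'E'
from h import *
st(); p=get_state()["tcp_pos"]; r=rot(209.3,35)
plan([(p+[0,0,.008],r,0),(p+[-.06,-.03,.015],r,0),(p+[-.16,-.06,.1],r,0)])
E
```

```text
7.83 [0.5758 0.2069 0.043 ] [-0.4  5.   2.6] gap 0.037 j [ 0.09  0.17 -0.85 -0.02  0.24 -0.36] R [-0.713 -0.401 -0.575  0.501  0.283 -0.818]
[-0.46, 0.0, -0.65] [0.1, 0.1, 0.1] 0 rows 0.2
[4.62, 0.33, -5.08] [0.1, 0.1, 0.1] 0 rows 1.6
[8.06, 2.63, -17.89] [0.1, 0.1, 0.1] 0 rows 3.2
```

{"method": "send_rows", "body": {"series": [-0.4,0,-0.6,0,0,0,0,-0.5,0,-1,0,0,0,0,2,0,-2.7,0,0,0,0,4.6,0.3,-5,0,0,0,0,6,1.2,-9,0,0,0,0,8,2.5,-13,0,0,0,0,8,2.6,-17.9,0,0,0,0,8,2.6,-17.9,0,0,0,0]}}

```text
clock: 8.5
tcp_pos: [0.4129, 0.1454, 0.1447]
orientation: [0.291, -0.241, 0.923, 0.075]
wrist_force: [1.6, -0.6, -0.5]
finger_gap: 0.0369
```

```bash
python3 - <<'E'
from h import *
st(); read_camera("top")
for n in("offcut_short","offcut_long"):
  for d in silhouettes("top",n)[:1]: print(d["p"],d["box"])
plan([(np.array([.43,-.03,.24]),rot(209.3,35),0),(np.array([.43,-.25,.24]),rot(190,0),0)])
E
```

```text
8.5 [0.4129 0.1454 0.1447] [ 1.6 -0.6 -0.5] gap 0.0369 j [-0.1  -0.38 -0.98  0.45  0.33 -0.52] R [-0.714 -0.401 -0.574  0.501  0.279 -0.819]
0.6 [182.3, 275.6, 23.2, 38.9]
0.66 [206.2, 209.9, 20.0, 27.9]
[0.6, -15.97, -12.04] [-0.2, 0.2, 0.0] 0 rows 4.8
[9.4, -35.17, -18.17] [5.7, 34.9, 18.6] 0 rows 5.6
```

```bash
python3 - <<'E'
from h import *
plan([(np.array([.43,-.03,.24]),rot(209.3,35),0),(np.array([.44,-.225,.2]),rot(182,0),0),(np.array([.44,-.225,.085]),rot(182,0),0)])
E
```

```text
[0.6, -15.97, -12.04] [-0.2, 0.2, 0.0] 0 rows 4.8
[10.0, -33.46, -13.7] [8.2, 34.6, 26.4] 0 rows 6.2
[16.62, -33.43, -4.3] [8.2, 34.6, 26.4] 0 rows 2.8
```

{"method": "send_rows", "body": {"series": [0.6,-16,-12,0,0,0,0,0.6,-16,-12,0,0,0,0,0.6,-16,-12,0,0,0,0,0.6,-16,-12,0,0,0,0,10,-33.5,-13.7,8.2,34.6,26.4,0,10,-33.5,-13.7,8.2,34.6,26.4,0,10,-33.5,-13.7,8.2,34.6,26.4,0,10,-33.5,-13.7,8.2,34.6,26.4,0,10,-33.5,-13.7,8.2,34.6,26.4,0,10,-33.5,-13.7,8.2,34.6,26.4,0]}}

```text
clock: 9.48
tcp_pos: [0.4414, -0.2296, 0.1947]
orientation: [0.003, -0.022, 1.0, 0.001]
wrist_force: [0.8, -0.4, -0.7]
finger_gap: 0.0368
```

```bash
python3 - <<'E'
from h import *
st()
plan([(np.array([.44,-.225,.2]),rot(182,0),0),(np.array([.44,-.225,.085]),rot(182,0),0)])
E
```

```text
9.48 [ 0.4414 -0.2296  0.1947] [ 0.8 -0.4 -0.7] gap 0.0368 j [-0.65  0.17 -0.19  1.21  0.01 -0.69] R [-0.999 -0.044 -0.007  0.007  0.002 -1.   ]
[0.11, 0.46, -0.53] [0.1, 0.4, 0.5] 0 rows 0.2
[0.19, 0.44, 10.97] [0.1, 0.4, 0.5] 0 rows 2.8
```

{"method": "send_rows", "body": {"series": [0.2,0.5,4,0,0,0,0,0.2,0.5,8,0,0,0,0,0.2,0.5,11,0,0,0,0,0.2,0.5,11,0,0,0,0,0.2,0.5,11,0,0,0,0.65,0.2,0.5,11,0,0,0,0.65,0.2,0.5,11,0,0,0,0.65,0.2,0.5,8,0,0,0,0.65,0.2,0.5,2,0,0,0,0.65,0.2,0.5,-4,0,0,0,0.65]}}

```text
clock: 10.32
tcp_pos: [0.438, -0.2194, 0.204]
orientation: [0.007, -0.025, 1.0, 0.002]
wrist_force: [1.2, -1.3, 0.3]
finger_gap: 0.0556
```

```bash
python3 - <<'E'
from h import *
st()
a=eng(40,-88.5,42); r=rot(181.8,35); z=r.as_matrix()[:,2]
plan([(np.array([.42,-.03,.25]),r,.65),(a-.12*z,r,.65)])
E
```

```text
10.32 [ 0.438  -0.2194  0.204 ] [ 1.2 -1.3  0.3] gap 0.0556 j [-0.64  0.14 -0.19  1.23  0.01 -0.69] R [-0.999 -0.051 -0.014  0.014  0.005 -1.   ]
[0.77, 19.03, -4.53] [0.6, -34.2, 1.0] 0.65 rows 4.8
[-8.25, 33.14, 6.63] [0.6, -34.2, 1.0] 0.65 rows 4.8
```

```bash
python3 - <<'E'
from h import *
a=eng(44,-88,38); r=rot(184,30); z=r.as_matrix()[:,2]
plan([(np.array([.42,-.03,.25]),r,.65),(a-.12*z,r,.65)])
E
```

```text
[0.77, 19.03, -4.53] [-0.1, -29.2, -1.1] 0.65 rows 4.7
[-9.53, 32.93, 6.49] [-0.1, -29.2, -1.1] 0.65 rows 4.9
```

{"method": "send_rows", "body": {"series": [0.8,19,-4.5,0,-29.2,-1,0.65,0.8,19,-4.5,0,-29.2,-1,0.65,0.8,19,-4.5,0,-29.2,-1,0.65,0.8,19,-4.5,0,-29.2,-1,0.65,0.8,19,-4.5,0,-29.2,-1,0.65,-9.5,33,6.5,0,-29.2,-1,0.65,-9.5,33,6.5,0,-29.2,-1,0.65,-9.5,33,6.5,0,-29.2,-1,0.65,-9.5,33,6.5,0,-29.2,-1,0.65,-9.5,33,6.5,0,-29.2,-1,0.65]}}

```text
clock: 11.15
tcp_pos: [0.5193, 0.1178, 0.1421]
orientation: [0.262, -0.033, 0.964, 0.009]
wrist_force: [0.2, -0.9, -0.1]
finger_gap: 0.0558
```

```bash
python3 - <<'E'
from h import *
t=read_camera("top"); 
m=silhouettes("top","offcut_long")[0]; print(m["p"],m["box"],rect("top",m["pixels"],.066))
m=silhouettes("top","offcut_short")[0]; print(m["p"],m["box"]); print(w2px("top",[.459,-.2,.03]))
st(); a=eng(44,-88,38); r=rot(184,30); z=r.as_matrix()[:,2]; print("a",a)
plan([(a-.12*z,r,.65),(a,r,.65)])
E
```

```text
0.8 [208.9, 214.3, 17.0, 22.6] ((572.4715576171875, 119.34053039550781), (44.03239440917969, 31.091337203979492), 4.749504566192627)
0.65 [361.3, 266.0, 22.0, 35.6]
[364.68230129 276.55023003]
11.3 [0.5173 0.1178 0.139 ] [ 0.5 -0.5 -0.5] gap 0.0559 j [ 0.07 -0.12 -0.79  0.38  0.    0.  ] R [-0.865 -0.062 -0.499  0.497  0.036 -0.867]
a [0.57725754 0.11883366 0.038     ]
[-0.13, -0.31, -0.26] [0.1, -0.1, 0.1] 0.65 rows 0.1
[-0.15, -0.33, 11.74] [0.1, -0.1, 0.1] 0.65 rows 2.9
```

{"method": "send_rows", "body": {"series": [-0.1,-0.3,4,0,0,0,0.65,-0.1,-0.3,7.5,0,0,0,0.65,-0.1,-0.3,10,0,0,0,0.65,-0.1,-0.3,11.7,0,0,0,0.65,-0.1,-0.3,11.7,0,0,0,0.65,-0.1,-0.3,11.7,0,0,0,0,-0.1,-0.3,11.7,0,0,0,0,-0.1,-0.3,11.7,0,0,0,0,-0.1,-0.3,11.7,0,0,0,0], "newtons": 80}}

```text
clock: 12.05
tcp_pos: [0.5779, 0.1162, 0.0413]
orientation: [0.261, -0.032, 0.965, 0.009]
wrist_force: [-5.5, -1.3, 8.4]
finger_gap: 0.0272
```

```bash
python3 - <<'E'
from h import *
st(); p=get_state()["tcp_pos"]; r=rot(184,30)
plan([(p+[0,0,.015],r,0),(p+[-.05,0,.05],r,0),(p+[-.14,-.03,.2],r,0),(np.array([.44,-.165,.22]),rot(182,0),0)])
E
```

```text
12.05 [0.5779 0.1162 0.0413] [-5.5 -1.3  8.4] gap 0.0272 j [ 0.06  0.14 -0.83  0.07  0.   -0.01] R [-0.862 -0.058 -0.504  0.502  0.034 -0.864]
[-0.76, 0.0, -1.3] [-0.1, 0.2, -0.2] 0 rows 0.4
[1.79, 0.34, -6.83] [-0.1, 0.2, -0.2] 0 rows 1.5
[2.17, -2.05, -24.41] [-0.1, 0.2, -0.2] 0 rows 4.3
[4.51, -27.13, -23.32] [0.5, 30.2, 1.8] 0 rows 6.0
```

{"method": "send_rows", "body": {"series": [-0.4,0,-0.7,0,0,0,0,-0.8,0,-1.3,0,0,0,0,0.5,0.2,-4,0,0,0,0,1.8,0.3,-6.8,0,0,0,0,2.2,-2,-24.4,0,0,0,0,2.2,-2,-24.4,0,0,0,0,2.2,-2,-24.4,0,0,0,0,2.2,-2,-24.4,0,0,0,0,2.2,-2,-24.4,0,0,0,0]}}

```text
clock: 12.8
tcp_pos: [0.4369, 0.0868, 0.2462]
orientation: [0.263, -0.033, 0.964, 0.009]
wrist_force: [0.7, 0.4, -0.2]
finger_gap: 0.0272
```

```bash
python3 - <<'E'
from h import *
st(); 
plan([(np.array([.435,-.165,.2]),rot(182,0),0),(np.array([.435,-.165,.09]),rot(182,0),0)])
E
```

```text
12.8 [0.4369 0.0868 0.2462] [ 0.7  0.4 -0.2] gap 0.0272 j [-0.02 -0.41 -0.7   0.75  0.04 -0.07] R [-0.86  -0.058 -0.508  0.507  0.034 -0.862]
[3.97, -25.11, 3.02] [0.5, 30.5, 1.8] 0 rows 6.1
[9.56, -25.11, 12.5] [0.5, 30.5, 1.8] 0 rows 2.6
```

{"method": "send_rows", "body": {"series": [4,-25.1,3,0.5,30.5,1.8,0,4,-25.1,3,0.5,30.5,1.8,0,4,-25.1,3,0.5,30.5,1.8,0,4,-25.1,3,0.5,30.5,1.8,0,4,-25.1,3,0.5,30.5,1.8,0,4,-25.1,3,0.5,30.5,1.8,0,4,-25.1,3,0.5,30.5,1.8,0,6,-25.1,6.4,0.5,30.5,1.8,0,8,-25.1,9.8,0.5,30.5,1.8,0,9.6,-25.1,12.5,0.5,30.5,1.8,0]}}

```text
clock: 13.63
tcp_pos: [0.4329, -0.1647, 0.0814]
orientation: [-0.004, -0.017, 1.0, 0.0]
wrist_force: [-0.4, 0.8, -1.2]
finger_gap: 0.0276
```

{"method": "send_rows", "body": {"series": [0,0,0,0,0,0,0,0,0,0,0,0,0,0.55,0,0,0,0,0,0,0.55,0,0,0,0,0,0,0.55,0,0,-4,0,0,0,0.55,0,0,-8,0,0,0,0.55,0,0,-12,0,0,0,0.55]}}

```text
clock: 14.22
tcp_pos: [0.4348, -0.1646, 0.2058]
orientation: [-0.004, -0.018, 1.0, -0.0]
wrist_force: [1.4, -0.2, -0.1]
finger_gap: 0.0472
```

```bash
python3 - <<'E'
from h import *
st(); t=read_camera("top")
for n in("offcut_short","offcut_long"):
  for d in silhouettes("top",n)[:2]: print(n,d["p"],d["box"])
d=silhouettes("top","blank")[0]; print(d["p"],rect("top",d["pixels"],.022))
print(w2px("top",[.52,-.119,.004]),w2px("top",[.398,-.281,.004]))
b=np.array([.631-.055,-.2285+.055*np.sin(np.radians(3.6)),.002])
plan([(b+[0,0,.18],rot(176.4),1),(b,rot(176.4),1)])
E
```

```text
14.22 [ 0.4348 -0.1646  0.2058] [ 1.4 -0.2 -0.1] gap 0.0472 j [-0.53  0.11 -0.23  1.24 -0.   -0.57] R [-0.999 -0.036  0.007 -0.007 -0.001 -1.   ]
offcut_long 0.54 [422.8, 277.2, 91.0, 10.2]
offcut_long 0.21 [59.8, 169.1, 206.1, 141.9]
0.79 ((644.6262817382812, -228.74172973632812), (58.306671142578125, 145.5786590576172), 88.11080169677734)
[327.16836376 250.91476245] [401.31480643 304.08355449]
[-13.74, -6.42, 2.38] [-0.2, -0.2, 5.6] 1 rows 3.7
[-13.79, -6.36, 20.38] [-0.2, -0.2, 5.6] 1 rows 4.3
```

{"method": "send_rows", "body": {"series": [-6,-3.2,0,0,0,5.6,1,-13.7,-6.4,2.4,0,0,5.6,1,-13.7,-6.4,2.4,0,0,5.6,1,-13.7,-6.4,2.4,0,0,5.6,1,-13.7,-6.4,2.4,0,0,5.6,1,-13.7,-6.4,8,0,0,5.6,1]}}

```text
clock: 14.92
tcp_pos: [0.5783, -0.2265, 0.1406]
orientation: [0.0, 0.031, 1.0, -0.003]
wrist_force: [1.2, -0.7, -0.1]
finger_gap: 0.085
```

```bash
python3 - <<'E'
from h import *
st(); t=read_camera("top"); cv2.imwrite("pics/t10.png",cv2.resize(t[140:340,270:540],(800,592),interpolation=cv2.INTER_CUBIC))
for n in("offcut_short","offcut_long"):
  for d in silhouettes("top",n)[:2]: print(n,d["p"],d["box"])
b=np.array([.631-.055,-.2285+.055*np.sin(np.radians(3.6)),-.003])
plan([(b+[0,0,.05],rot(176.4),1),(b,rot(176.4),1)])
E
```

```text
14.92 [ 0.5783 -0.2265  0.1406] [ 1.2 -0.7 -0.1] gap 0.085 j [-0.5   0.43  0.04  1.18 -0.   -0.44] R [-0.998  0.062 -0.001  0.001 -0.005 -1.   ]
[-0.8, -0.3, 8.48] [0.2, -1.0, 0.0] 1 rows 2.0
[-0.89, -0.32, 13.48] [0.2, -1.0, 0.0] 1 rows 1.2
```

View pics/t10.png

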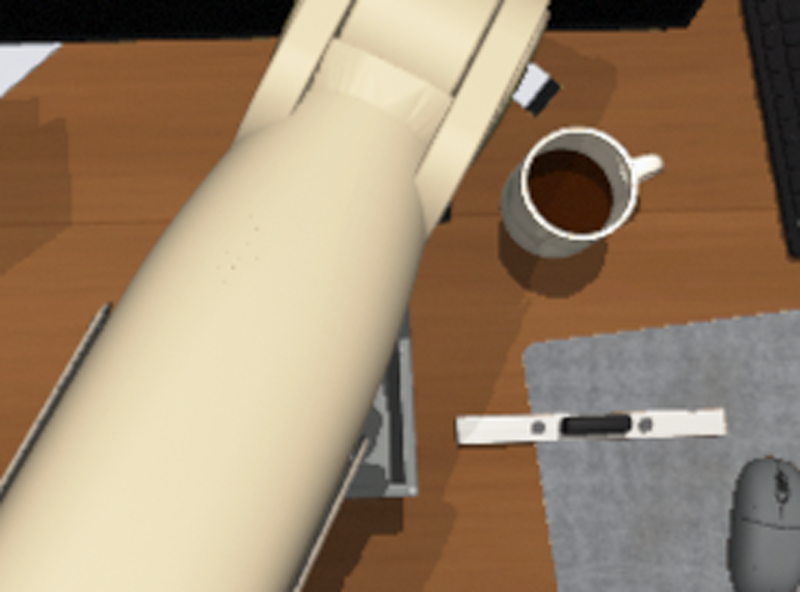

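{"method": "send_rows", "body": {"series": [-0.8,-0.3,4,0,-1,0,1,-0.8,-0.3,8,0,-1,0,1,-0.8,-0.3,11,0,-1,0,1,-0.9,-0.3,13,0,-1,0,1,-0.9,-0.3,13.5,0,-1,0,1,-0.9,-0.3,13.5,0,-1,0,1]}}

```text
clock: 15.57
tcp_pos: [0.5802, -0.2272, 0.0006]
orientation: [0.004, 0.031, 1.0, -0.0]
wrist_force: [-0.5, 0.0, -0.4]
finger_gap: 0.0851
```

```bash
python3 - <<'E'
from h import *
st();t=read_camera("side")
for n in("offcut_short","offcut_long","scrap_box"):
  for d in silhouettes("side",n)[:2]: print(n,d["p"],d["box"])
E
```

```text
15.57 [ 0.5802 -0.2272  0.0006] [-0.5  0.  -0.4] gap 0.0851 j [-0.5   0.53 -0.16  0.87  0.   -0.44] R [-0.998  0.062 -0.007  0.007 -0.    -1.   ]
offcut_short 0.64 [265.1, 31.1, 114.1, 178.4]
offcut_short 0.58 [248.5, 278.7, 32.1, 22.4]
offcut_long 0.77 [248.5, 256.0, 37.6, 22.7]
scrap_box 0.63 [230.7, 232.8, 75.9, 93.2]
```

{"method": "send_rows", "body": {"series": [0,0,0,0,0,0,0.7,0,0,0,0,0,0,0.3,0,0,0,0,0,0,0.3,0,0,0,0,0,0,0.3,0,0,0,0,0,0,0], "newtons": 100}}

```text
clock: 16.18
tcp_pos: [0.5816, -0.2277, 0.0017]
orientation: [0.005, 0.031, 1.0, -0.001]
wrist_force: [-1.6, 1.7, 12.4]
finger_gap: 0.0256
```

```bash
python3 - <<'E'
from h import *
st();t=read_camera("side"); cv2.imwrite("pics/s11.png",t)
for n in("offcut_short","offcut_long","blank"):
  for d in silhouettes("side",n)[:1]: print(n,d["p"],d["box"])
st()
E
```

```text
16.18 [ 0.5816 -0.2277  0.0017] [-1.6  1.7 12.4] gap 0.0256 j [-0.5   0.53 -0.16  0.87  0.   -0.44] R [-0.998  0.062 -0.01   0.01  -0.001 -1.   ]
offcut_short 0.69 [308.4, 291.3, 83.5, 31.3]
offcut_long 0.78 [251.1, 256.4, 35.8, 21.7]
blank 0.56 [309.3, 289.8, 81.2, 34.2]
16.38 [ 0.582  -0.228   0.0019] [-0.4 -0.3  8.4] gap 0.0001 j [-0.5   0.53 -0.16  0.87  0.   -0.44] R [-0.998  0.062 -0.011  0.011 -0.002 -1.   ]
```

{"method": "send_rows", "body": {"series": [0,0,-1.5,0,0,0,0,0,0,-2,0,0,0,1,0,0,-2,0,0,0,1,0,0,-2,0,0,0,1,0,0,-2,0,0,0,1,0,0,-2,0,0,0,1,0,0,0,0,0,0,1,0,0,1.2,0,0,0,1,0,0,1.5,0,0,0,1,0,0,1.5,0,0,0,1]}}

```text
clock: 17.22
tcp_pos: [0.579, -0.2265, -0.0169]
orientation: [0.002, 0.031, 1.0, 0.001]
wrist_force: [-0.6, -0.9, 0.8]
finger_gap: 0.0855
```

{"method": "send_rows", "body": {"series": [0,0,0,0,0,0,0.7,0,0,0,0,0,0,0.5,0,0,0,0,0,0,0.5,0,0,0,0,0,0,0.5,0,0,0,0,0,0,0.5]}}

```text
clock: 17.63
tcp_pos: [0.5816, -0.2279, -0.0134]
orientation: [0.005, 0.031, 0.999, -0.001]
wrist_force: [-1.5, -0.7, 6.8]
finger_gap: 0.0535
```

```bash
python3 - <<'E'
from h import *
st()
E
```

```text
17.63 [ 0.5816 -0.2279 -0.0134] [-1.5 -0.7  6.8] gap 0.0535 j [-0.5   0.55 -0.17  0.84  0.   -0.44] R [-0.998  0.062 -0.01   0.01  -0.002 -1.   ]
```

{"method": "send_rows", "body": {"series": [0,0,0,0,0,0,0.85,0,0,0,0,0,0,0.85,0,0,-1.1,0,0,0,0.85,0,0,-1.1,0,0,0,0.85,0,0,-1.1,0,0,0,0.5,0,0,-1.1,0,0,0,0.5,0,0,-1.1,0,0,0,0.5,0,0,-1.1,0,0,0,0.5]}}

```text
clock: 18.3
tcp_pos: [0.5825, -0.2273, -0.0002]
orientation: [0.006, 0.031, 1.0, -0.001]
wrist_force: [-1.9, 6.0, 24.6]
finger_gap: 0.0427
```

```bash
python3 - <<'E'
from h import *
st()
E
```

```text
18.3 [ 5.825e-01 -2.273e-01 -2.000e-04] [-1.9  6.  24.6] gap 0.0427 j [-0.5   0.53 -0.16  0.87  0.   -0.44] R [-0.998  0.062 -0.013  0.013 -0.002 -1.   ]
```

{"method": "send_rows", "body": {"series": [0,0,-1,0,0,0,0.9,0,0,-1,0,0,0,0.9,0,0,-1,0,0,0,0.9,0,0,0,0,0,0,0.9,0,0,1.1,0,0,0,0.9,0,0,1.1,0,0,0,0.9,0,0,1.1,0,0,0,0.5,0,0,1.1,0,0,0,0.5,0,0,1.1,0,0,0,0.5,0,0,1.1,0,0,0,0.3]}}

```text
clock: 19.13
tcp_pos: [0.5807, -0.2275, -0.0149]
orientation: [0.004, 0.031, 1.0, -0.0]
wrist_force: [-1.3, 0.4, -0.9]
finger_gap: 0.0534
```

```bash
python3 - <<'E'
from h import *
st(); p=get_state()["tcp_pos"]
plan([(p+[0,0,.02],rot(176.4),.3),(p+[-.03,0,.2],rot(176.4),.3)])
E
```

```text
19.13 [ 0.5807 -0.2275 -0.0149] [-1.3  0.4 -0.9] gap 0.0534 j [-0.5   0.55 -0.17  0.84  0.   -0.44] R [-0.998  0.063 -0.008  0.008 -0.001 -1.   ]
[-0.02, -0.0, -2.0] [-0.0, 0.5, 0.0] 0.3 rows 0.5
[2.83, -0.2, -20.02] [-0.0, 0.5, 0.0] 0.3 rows 4.4
```

{"method": "send_rows", "body": {"series": [0,0,-1,0,0,0,0,0,0,-3,0,0,0,0,0,0,-7,0,0,0,0,1.5,0,-11,0,0,0,0,2.8,0,-15,0,0,0,0,2.8,0,-19,0,0,0,0,2.8,0,-20,0,0,0,0]}}

```text
clock: 19.72
tcp_pos: [0.5533, -0.2269, 0.1935]
orientation: [0.009, 0.031, 0.999, -0.003]
wrist_force: [1.7, -0.1, -0.1]
finger_gap: 0.0535
```

```bash
python3 - <<'E'
from h import *
st(); t=read_camera("top"); s=read_camera("side")
for c in("top","side"):
 for n in("blank","offcut_short","offcut_long"):
  for d in silhouettes(c,n)[:1]: print(c,n,d["p"],d["box"],rect(c,d["pixels"],.2) if n=="blank" else "")
print(w2px("side",[.63,-.2275,.2]),w2px("top",[.63,-.2275,.2]))
E
```

```text
19.72 [ 0.5533 -0.2269  0.1935] [ 1.7 -0.1 -0.1] gap 0.0535 j [-0.53  0.35  0.05  1.26  0.   -0.46] R [-0.998  0.063 -0.018  0.018 -0.006 -1.   ]
top blank 0.56 [57.7, 167.6, 209.2, 143.1] ((514.7266845703125, 196.55963134765625), (269.2849426269531, 403.2780456542969), 5.042651176452637)
side blank 0.58 [296.1, 244.7, 93.1, 41.0] ((627.7200927734375, -222.906494140625), (68.5077896118164, 134.7557373046875), 87.88802337646484)
side offcut_short 0.62 [245.7, 278.5, 36.2, 22.1] 
side offcut_long 0.8 [251.4, 258.2, 36.8, 19.7] 
[354.71124986 265.81560955] [381.35585009 182.8305726 ]
```

```bash
python3 - <<'E'
from h import *
t=cv2.imread("pics/top0.png").astype(float).mean(2)
# sample brightness along eng y at several x (strip top z46)
for x in(-55,-45,-35,-25):
    ys=np.arange(-60,60.1,.5); P=np.array([w2px("top",eng(x,y,46)) for y in ys],np.float32)
    v=cv2.remap(t.astype(np.float32),P[None,:,0],P[None,:,1],cv2.INTER_LINEAR)[0]
    out=[]
    for lo,hi in((-52,-22),(22,52)):
        m=(ys>=lo)&(ys<=hi); w=np.clip(v[m]-np.median(v[m])-8,0,None); out.append((w*ys[m]).sum()/w.sum())
    print(x,np.round(out,2),"mid",np.mean(out))
r0=rot(176.4); r=rot(181.8)
print(eng(-50,1,37))
plan([(np.array([.385,-.15,.2]),r,0),(np.array([.385,.2,.2]),r,0)])
E
```

```text
-55 [-34.37  39.28] mid 2.4546958132065626
-45 [-31.12  44.17] mid 6.525638746796716
-35 [-34.92  39.52] mid 2.297065728860776
-25 [-35.2   39.28] mid 2.0422776484998693
[0.48049336 0.20482024 0.037     ]
[16.93, 6.44, -1.82] [0.1, 0.2, -5.4] 0 rows 4.4
[19.11, 41.37, -1.77] [0.1, 0.2, -5.4] 0 rows 8.4
```

{"method": "send_rows", "body": {"series": [17,6.4,-1.8,0,0,-5.4,0,17,6.4,-1.8,0,0,-5.4,0,17,6.4,-1.8,0,0,-5.4,0,17,6.4,-1.8,0,0,-5.4,0,19.1,41.4,-1.8,0,0,-5.4,0,19.1,41.4,-1.8,0,0,-5.4,0,19.1,41.4,-1.8,0,0,-5.4,0,19.1,41.4,-1.8,0,0,-5.4,0,19.1,41.4,-1.8,0,0,-5.4,0,19.1,41.4,-1.8,0,0,-5.4,0]}}

```text
clock: 20.95
tcp_pos: [0.3891, 0.0941, 0.2]
orientation: [0.003, -0.016, 1.0, -0.001]
wrist_force: [0.7, -1.1, -1.7]
finger_gap: 0.0536
```

```bash
python3 - <<'E'
from h import *
st(); r=rot(181.8); e=eng(-52,2,45)
plan([(np.array([.385,e[1]-.003,.2]),r,0),(np.array([.385,e[1]-.003,.06]),r,0),(e,r,0)])
read_camera("top")
for n in("offcut_short","offcut_long","blank","mug"):
  for d in silhouettes("top",n)[:1]: print(n,d["p"],d["box"],rect("top",d["pixels"],.24 if n=="blank" else .03))
E
```

```text
20.95 [0.3891 0.0941 0.2   ] [ 0.7 -1.1 -1.7] gap 0.0536 j [ 0.04 -0.03 -0.38  1.21 -0.    0.01] R [-0.999 -0.031 -0.007  0.007 -0.001 -1.   ]
[0.08, 10.87, -0.01] [-0.1, 0.4, -0.0] 0 rows 2.6
[0.17, 10.89, 13.99] [-0.1, 0.4, -0.0] 0 rows 3.4
[-9.17, 10.9, 15.55] [-0.1, 0.4, -0.0] 0 rows 2.3
offcut_short 0.65 [360.7, 268.6, 24.0, 34.8] ((438.13330078125, -214.2923583984375), (41.469058990478516, 70.11442565917969), 88.41439819335938)
offcut_long 0.93 [332.6, 265.0, 26.0, 41.3] ((440.9020080566406, -158.81678771972656), (81.53345489501953, 31.166183471679688), 15.054717063903809)
blank 0.85 [194.3, 237.1, 35.3, 88.4] ((465.7298278808594, 95.63763427734375), (123.24432373046875, 59.7310676574707), 1.8915480375289917)
mug 0.59 [437.4, 183.9, 54.9, 43.6] ((615.0194091796875, -421.1437683105469), (87.63172149658203, 112.85749816894531), 54.33530807495117)
```

{"method": "send_rows", "body": {"series": [0.1,10.9,0,0,0,0,0,0.1,10.9,0,0,0,0,0,0.1,10.9,0,0,0,0,0,0.1,10.9,7,0,0,0,0,0.1,10.9,14,0,0,0,0,0.1,10.9,14,0,0,0,0,-3,10.9,14.5,0,0,0,0,-6,10.9,15,0,0,0,0,-8.5,10.9,15.3,0,0,0,0,-9,10.9,15.5,0,0,0,0]}}

```text
clock: 22.03
tcp_pos: [0.4831, 0.2016, 0.0452]
orientation: [0.005, -0.013, 1.0, -0.001]
wrist_force: [1.5, -0.3, -0.4]
finger_gap: 0.0534
```

```bash
python3 - <<'E'
from h import *
st(); t=read_camera("top"); cv2.imwrite("pics/t12.png",cv2.resize(t[190:290,120:250],(780,600),interpolation=cv2.INTER_CUBIC))
r=rot(181.8); e=eng(-52,2,45); plan([(e,r,0)])
M=np.array([[np.cos(YAW),np.sin(YAW)],[-np.sin(YAW),np.cos(YAW)]])
print((M@(get_state()["tcp_pos"]-EO)[:2]*1000).round(1))
for d in silhouettes("top","blank")[:2]: print(d["p"],d["box"],rect("top",d["pixels"],.082))
E
```

```text
22.03 [0.4831 0.2016 0.0452] [ 1.5 -0.3 -0.4] gap 0.0534 j [ 0.24  0.32 -0.38  0.87 -0.    0.22] R [-1.    -0.026 -0.01   0.01  -0.001 -1.   ]
[0.33, 0.42, 0.01] [-0.1, 0.5, -0.3] 0 rows 0.1
[-48.7  -2.2]
0.85 [160.6, 220.3, 32.4, 60.1] ((545.525390625, 201.6988067626953), (90.88462829589844, 57.978267669677734), 0.431721568107605)
0.71 [318.6, 244.5, 93.2, 63.2] ((458.4173583984375, -199.1627197265625), (141.36378479003906, 182.87696838378906), 0.5553885102272034)
```

View pics/t12.png

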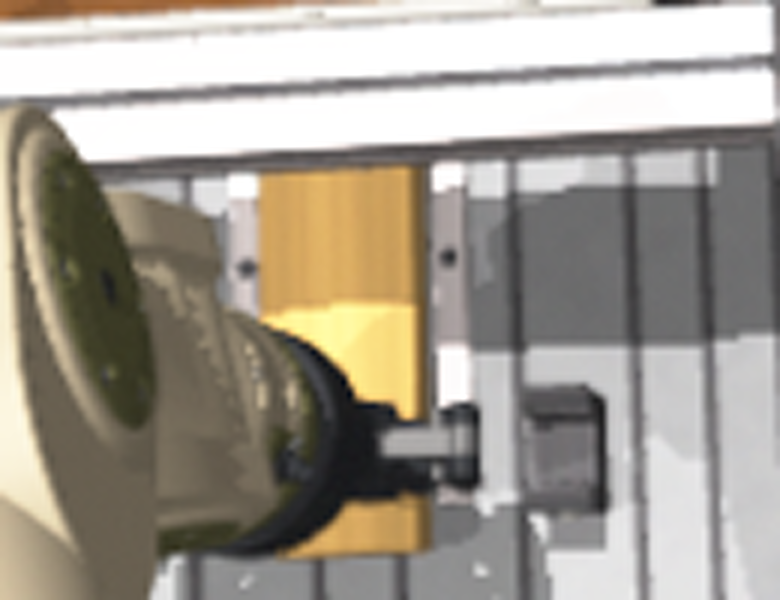

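```bash
python3 - <<'E'
from h import *
M=np.array([[np.cos(YAW),np.sin(YAW)],[-np.sin(YAW),np.cos(YAW)]])
f=lambda x,y,z:(M@(px2w("top",(x/6+120-.4,y/6+190-.4),z)-EO)[:2]*1000).round(1)
for n,p in dict(bLtop=(259,250,.082),bRtop=(416,250,.082),bRbot=(430,250,.06),frontTop=(360,528,.082),frontBot=(360,552,.06),sRin=(432,250,.046),sRout=(469,250,.046),sLout=(229,250,.046)).items(): print(n,f(*p))
t=cv2.imread("pics/t12.png")
for row in(200,250,290): 
    g=t[row].astype(int); print(row,[(x,tuple(g[x])) for x in list(range(222,270,6))+list(range(400,480,6))])
E
```

```text
bLtop [31.2 24.8]
bRtop [ 28.3 -31.2]
bRbot [ 31.4 -31.4]
frontTop [-69.6  -9.1]
frontBot [-76.5  -3.6]
sRin [ 33.5 -29.1]
sRout [ 32.8 -42.6]
sLout [37.4 45.4]
200 [(222, (np.int64(227), np.int64(226), np.int64(226))), (228, (np.int64(218), np.int64(218), np.int64(223))), (234, (np.int64(204), np.int64(206), np.int64(216))), (240, (np.int64(201), np.int64(204), np.int64(215))), (246, (np.int64(209), np.int64(211), np.int64(222))), (252, (np.int64(184), np.int64(189), np.int64(201))), (258, (np.int64(128), np.int64(164), np.int64(193))), (264, (np.int64(98), np.int64(164), np.int64(209))), (400, (np.int64(92), np.int64(163), np.int64(209))), (406, (np.int64(90), np.int64(156), np.int64(198))), (412, (np.int64(65), np.int64(112), np.int64(145))), (418, (np.int64(56), np.int64(87), np.int64(110))), (424, (np.int64(78), np.int64(93), np.int64(104))), (430, (np.int64(108), np.int64(110), np.int64(116))), (436, (np.int64(151), np.int64(150), np.int64(158))), (442, (np.int64(159), np.int64(161), np.int64(170))), (448, (np.int64(160), np.int64(161), np.int64(170))), (454, (np.int64(165), np
[... 1913 characters left out ...]
))), (406, (np.int64(92), np.int64(160), np.int64(206))), (412, (np.int64(75), np.int64(131), np.int64(167))), (418, (np.int64(56), np.int64(94), np.int64(118))), (424, (np.int64(67), np.int64(88), np.int64(101))), (430, (np.int64(121), np.int64(122), np.int64(126))), (436, (np.int64(180), np.int64(181), np.int64(191))), (442, (np.int64(166), np.int64(165), np.int64(175))), (448, (np.int64(157), np.int64(158), np.int64(167))), (454, (np.int64(161), np.int64(162), np.int64(170))), (460, (np.int64(153), np.int64(153), np.int64(163))), (466, (np.int64(121), np.int64(122), np.int64(128))), (472, (np.int64(108), np.int64(107), np.int64(108))), (478, (np.int64(109), np.int64(109), np.int64(109)))]
```

{"method": "send_rows", "body": {"series": [0.8,0.5,0,0,0.5,-0.3,0,0.8,0.5,0,0,0.5,-0.3,0,0.8,0.5,0.6,0,0.5,-0.3,0,0.8,0.5,1.2,0,0.5,-0.3,0,0.8,0.5,1.5,0,0.5,-0.3,0,0.8,0.5,1.7,0,0.5,-0.3,0,0.8,0.5,1.7,0,0.5,-0.3,0]}}

```text
clock: 22.72
tcp_pos: [0.4691, 0.2088, 0.0305]
orientation: [-0.001, -0.019, 1.0, -0.001]
wrist_force: [-6.3, -1.9, 11.2]
finger_gap: 0.0535
```

```bash
cat >> h.py <<'E'
M=np.array([[np.cos(YAW),np.sin(YAW)],[-np.sin(YAW),np.cos(YAW)]])
def w2e(p): return np.r_[M@(np.asarray(p)-EO)[:2]*1000,p[2]*1000].round(1)
def edges(c,x,z,lo,hi,step=.5):
    "red-blue (wood-ness) profile along eng y at eng x, height z mm"
    t=read_camera(c).astype(np.float32); ys=np.arange(lo,hi,step); P=np.array([w2px(c,eng(x,y,z)) for y in ys],np.float32)
    v=cv2.remap(t,P[None,:,0],P[None,:,1],cv2.INTER_LINEAR)[0]; w=(v[:,2]-v[:,0])>45
    return ys[w][[0,-1]] if w.any() else None
E
python3 - <<'E'
from h import *
st(); print(w2e(get_state()["tcp_pos"]))
for x in(5,15,25): print(edges("top",x,64,-60,60))
E
```

```text
22.72 [0.4691 0.2088 0.0305] [-6.3 -1.9 11.2] gap 0.0535 j [ 0.26  0.33 -0.41  0.84 -0.    0.23] R [-0.999 -0.038  0.001 -0.001 -0.001 -1.   ]
[-61.2   5.3  30.5]
[-24.  35.]
[-23.5  34.5]
[-23.5  34.5]
```

{"method": "send_rows", "body": {"series": [0,0,-0.6,0,0,0,0,0,-0.35,-0.6,0,0,0,0,0,-0.35,-0.6,0,0,0,0,0,-0.35,-0.6,0,0,0,0]}}

```text
clock: 23.2
tcp_pos: [0.47, 0.2051, 0.0352]
orientation: [-0.0, -0.018, 1.0, -0.001]
wrist_force: [-0.6, -0.3, -1.3]
finger_gap: 0.0533
```

```bash
python3 - <<'E'
from h import *
st(); print(w2e(get_state()["tcp_pos"]))
for x in(5,25): print(edges("top",x,69,-60,60))
st()
E
```

```text
23.2 [0.47   0.2051 0.0352] [-0.6 -0.3 -1.3] gap 0.0533 j [ 0.26  0.32 -0.4   0.85 -0.    0.22] R [-0.999 -0.037  0.001 -0.001 -0.001 -1.   ]
[-60.4   1.6  35.2]
[-28.  31.]
[-28.  31.]
23.3 [0.4699 0.2051 0.035 ] [-0.6 -0.1 -1.2] gap 0.0535 j [ 0.26  0.32 -0.4   0.85 -0.    0.22] R [-0.999 -0.037  0.001 -0.001 -0.001 -1.   ]
```

{"method": "send_rows", "body": {"series": [0,0,0.4,0,0,0,0,0,0,0.7,0,0,0,0,0,0,0.9,0,0,0,0,0,0,1,0,0,0,0,0,0,1,0,0,0,0]}}

```text
clock: 23.72
tcp_pos: [0.4698, 0.2052, 0.0251]
orientation: [-0.001, -0.019, 1.0, -0.001]
wrist_force: [-0.2, -0.8, 0.6]
finger_gap: 0.0536
```

```bash
python3 - <<'E'
from h import *
st(); print(w2e(get_state()["tcp_pos"]))
E
```

```text
23.72 [0.4698 0.2052 0.0251] [-0.2 -0.8  0.6] gap 0.0536 j [ 0.26  0.33 -0.41  0.83 -0.    0.22] R [-0.999 -0.037  0.001 -0.001 -0.001 -1.   ]
[-60.7   1.7  25.1]
```

{"method": "send_rows", "body": {"series": [0,0,0.1,0,0,0,0,-0.6,0,0.1,0,0,0,0,-1.2,0,0.1,0,0,0,0,-1.7,0,0.1,0,0,0,0,-2,0,0.1,0,0,0,0,-2,0,0.1,0,0,0,0]}}

```text
clock: 24.22
tcp_pos: [0.4911, 0.2062, 0.0248]
orientation: [0.0, -0.018, 1.0, -0.0]
wrist_force: [-1.9, -0.7, 4.5]
finger_gap: 0.053
```

```bash
python3 - <<'E'
from h import *
st(); print(w2e(get_state()["tcp_pos"]))
read_camera("top")
d=silhouettes("top","blank")[0]; print(d["p"],d["box"]); m=d["pixels"]; r,c=np.where(m); k=r>=r.max()-1; print(w2e(px2w("top",(c[k].mean(),r.max()+.5),.04)),w2e(px2w("top",(c[k].mean(),r.max()+.5),.062)))
E
```

```text
24.22 [0.4911 0.2062 0.0248] [-1.9 -0.7  4.5] gap 0.053 j [ 0.25  0.36 -0.37  0.84 -0.    0.21] R [-0.999 -0.037 -0.     0.    -0.001 -1.   ]
[-39.3   2.1  24.8]
0.98 [161.1, 218.3, 32.6, 60.1]
[-72.1  12.6  40. ] [-73.7   7.2  62. ]
```

{"method": "send_rows", "body": {"series": [-0.4,0,0,0,0,0,0,-0.8,0,0,0,0,0,0,-1,0,0,0,0,0,0,-1,0,0,0,0,0,0]}}

```text
clock: 24.65
tcp_pos: [0.4999, 0.2065, 0.0248]
orientation: [-0.001, -0.019, 1.0, -0.0]
wrist_force: [-4.3, -0.9, 7.7]
finger_gap: 0.0536
```

```bash
python3 - <<'E'
from h import *
st(); print(w2e(get_state()["tcp_pos"]))
read_camera("top")
d=silhouettes("top","blank")[0]; print(d["p"],d["box"]); m=d["pixels"]; r,c=np.where(m); k=r>=r.max()-1; print(w2e(px2w("top",(c[k].mean(),r.max()+.5),.04)))
E
```

```text
24.65 [0.4999 0.2065 0.0248] [-4.3 -0.9  7.7] gap 0.0536 j [ 0.24  0.38 -0.34  0.85 -0.    0.21] R [-0.999 -0.037  0.001 -0.001 -0.001 -1.   ]
[-30.5   2.1  24.8]
0.81 [162.4, 218.0, 31.8, 56.0]
[-61.6   5.   40. ]
```

{"method": "send_rows", "body": {"series": [-0.3,0,0,0,0,0,0,-0.6,0,0,0,0,0,0,-0.6,0,0,0,0,0,0]}}

```text
clock: 25.0
tcp_pos: [0.5009, 0.2065, 0.0247]
orientation: [-0.005, -0.019, 1.0, -0.0]
wrist_force: [-16.7, -1.5, 20.2]
finger_gap: 0.0537
```

```bash
python3 - <<'E'
from h import *
st(); print(w2e(get_state()["tcp_pos"]))
E
```

```text
25.0 [0.5009 0.2065 0.0247] [-16.7  -1.5  20.2] gap 0.0537 j [ 0.24  0.39 -0.33  0.86  0.    0.2 ] R [-0.999 -0.038  0.01  -0.01  -0.001 -1.   ]
[-29.6   2.1  24.7]
```

{"method": "send_rows", "body": {"series": [0.2,0,0,0,0,0,0,0.2,0,0,0,0,0,0.8,0.2,0,0,0,0,0,0.8,0.2,0,0,0,0,0,0.8,0.2,0,-2,0,0,0,0.8,0.2,0,-6,0,0,0,0.8,3,0,-10,0,0,0,0.8,6,0,-14,0,0,0,0.8,9,0,-18,0,0,0,0.8,10,-4,-18,0,0,0,0.8]}}

```text
clock: 25.83
tcp_pos: [0.4127, 0.1734, 0.2051]
orientation: [0.003, -0.021, 1.0, 0.001]
wrist_force: [1.4, -0.8, 0.4]
finger_gap: 0.0685
```

```bash
python3 - <<'E'
from h import *
st(); read_camera("top")
d=silhouettes("top","blank")[0]; print(d["p"],d["box"],rect("top",d["pixels"],.062)); m=d["pixels"]; r,c=np.where(m); k=r>=r.max()-1; print(w2e(px2w("top",(c[k].mean(),r.max()+.5),.04)))
print(edges("top",-40,62,-60,60),edges("top",0,62,-60,60),edges("top",25,62,-60,60))
d=silhouettes("top","retaining_bar")[0]; print(d["p"],rect("top",d["pixels"],.012))
b=np.array([.4385,-.431,.05]); r=rot(91)
plan([(np.array([.40,-.1,.25]),rot(130),.6),(b+[0,0,.12],r,.6)])
E
```

```text
25.83 [0.4127 0.1734 0.2051] [ 1.4 -0.8  0.4] gap 0.0685 j [ 0.22  0.06 -0.28  1.22  0.    0.18] R [-0.999 -0.042 -0.005  0.005  0.002 -1.   ]
0.64 [160.1, 216.5, 33.6, 58.5] ((530.41064453125, 206.37326049804688), (125.7120132446289, 62.831153869628906), 0.7614437341690063)
[-61.4   7.6  40. ]
[-28.   29.5] [-28.  31.] [-27.5  30.5]
0.95 ((439.1842956542969, -430.7998046875), (22.415019989013672, 203.0995635986328), 0.3095063269138336)
[2.22, -26.98, -4.92] [-0.1, -0.0, 52.1] 0.6 rows 7.3
[-0.42, -60.19, 3.12] [-0.1, 0.0, 91.1] 0.6 rows 8.2
```

{"method": "send_rows", "body": {"series": [2.2,-27,-5,0,0,52,0.6,2.2,-27,-5,0,0,52,0.6,2.2,-27,-5,0,0,52,0.6,2.2,-27,-5,0,0,52,0.6,2.2,-27,-5,0,0,52,0.6,2.2,-27,-5,0,0,52,0.6,-0.4,-60.2,3,0,0,91,0.6,-0.4,-60.2,3,0,0,91,0.6,-0.4,-60.2,3,0,0,91,0.6,-0.4,-60.2,3,0,0,91,0.6]}}

```text
clock: 26.97
tcp_pos: [0.4181, -0.2398, 0.2109]
orientation: [-0.001, 0.573, 0.82, -0.001]
wrist_force: [1.0, 1.1, 0.2]
finger_gap: 0.0511
```

```bash
python3 - <<'E'
from h import *
st()
b=np.array([.4390,-.431,.06]); r=rot(90.7)
plan([(b+[0,0,.06],r,.5),(b,r,.5)])
E
```

```text
26.97 [ 0.4181 -0.2398  0.2109] [1.  1.1 0.2] gap 0.0511 j [-0.69  0.13 -0.18  1.25 -0.    0.53] R [-0.344  0.939  0.001 -0.002 -0.    -1.   ]
[-18.68, -4.6, 9.08] [-0.1, -0.0, 19.4] 0.5 rows 5.1
[-18.68, -4.59, 15.08] [-0.1, -0.0, 19.4] 0.5 rows 1.4
```

{"method": "send_rows", "body": {"series": [-18.7,-4.6,3,0,0,19.4,0.5,-18.7,-4.6,3,0,0,19.4,0.5,-18.7,-4.6,3,0,0,19.4,0.5,-18.7,-4.6,3,0,0,19.4,0.5,-18.7,-4.6,3,0,0,19.4,0.5,-18.7,-4.6,9,0,0,19.4,0.5,-18.7,-4.6,12,0,0,19.4,0.5,-18.7,-4.6,12,0,0,19.4,0.5]}}

```text
clock: 27.63
tcp_pos: [0.4368, -0.4254, 0.0832]
orientation: [-0.007, 0.701, 0.714, 0.0]
wrist_force: [-1.1, 1.8, -2.2]
finger_gap: 0.0428
```

```bash
python3 - <<'E'
from h import *
st(); b=np.array([.4390,-.431,.0]); r=rot(90.7)
plan([(b,r,.5)])
E
```

```text
27.63 [ 0.4368 -0.4254  0.0832] [-1.1  1.8 -2.2] gap 0.0428 j [-0.9   0.45 -0.06  1.07 -0.    0.65] R [-0.018  1.     0.01  -0.01   0.01  -1.   ]
[-0.65, 0.29, 8.31] [-0.5, -0.6, 0.3] 0.5 rows 2.0
```

{"method": "send_rows", "body": {"series": [-0.4,0.2,2,0,0,0.3,0.5,-0.4,0.2,4,0,0,0.3,0.5,-0.4,0.2,6,0,0,0.3,0.5,-0.4,0.2,7.5,0,0,0.3,0.5,-0.4,0.2,7.9,0,0,0.3,0.5,-0.4,0.2,7.9,0,0,0.3,0.5]}}

```text
clock: 28.13
tcp_pos: [0.4419, -0.4318, 0.0125]
orientation: [-0.002, 0.702, 0.712, -0.0]
wrist_force: [-0.7, -0.8, 0.7]
finger_gap: 0.0427
```

```bash
python3 - <<'E'
from h import *
st()
E
```

```text
28.13 [ 0.4419 -0.4318  0.0125] [-0.7 -0.8  0.7] gap 0.0427 j [-0.9   0.52 -0.15  0.91 -0.    0.65] R [-0.015  1.     0.002 -0.003  0.001 -1.   ]
```

{"method": "send_rows", "body": {"series": [0,-0.2,0.6,0,0,0,0.5,0,-0.2,1.1,0,0,0,0.5,0,-0.2,1.2,0,0,0,0.5,0,-0.2,1.2,0,0,0,0.3,0,-0.2,1.2,0,0,0,0.05,0,-0.2,1.2,0,0,0,0,0,-0.2,1.2,0,0,0,0,0,-0.2,1.2,0,0,0,0], "newtons": 80}}

```text
clock: 28.8
tcp_pos: [0.4403, -0.4334, 0.0027]
orientation: [0.001, 0.702, 0.712, -0.001]
wrist_force: [-1.1, 1.3, 5.0]
finger_gap: 0.0119
```

```bash
python3 - <<'E'
from h import *
st()
E
```

```text
28.8 [ 0.4403 -0.4334  0.0027] [-1.1  1.3  5. ] gap 0.0119 j [-0.91  0.53 -0.16  0.88 -0.    0.65] R [-0.014  1.    -0.002 -0.    -0.002 -1.   ]
```

{"method": "send_rows", "body": {"series": [0,0,-1,0,0,0,0,0,0,-4,0,0,0,0,0,0,-8,0,0,0,0,0,0,-12,0,0,0,0,0,0,-16,0,0,0,0,0,0,-20,0,0,0,0,0,0,-22,0,0,0,0]}}

```text
clock: 29.38
tcp_pos: [0.4411, -0.4336, 0.2276]
orientation: [0.003, 0.702, 0.712, -0.001]
wrist_force: [0.8, -0.9, -3.5]
finger_gap: 0.0119
```

```bash
python3 - <<'E'
from h import *
st(); read_camera("side"); s=get_state()
for d in silhouettes("side","retaining_bar")[:2]: print(d["p"],d["box"],rect("side",d["pixels"],s["tcp_pos"][2]+.005))
r=rot(91.8); plan([(np.array([.40,-.1,.22]),r,0),(eng(-46,2,200),r,0)])
E
```

```text
29.38 [ 0.4411 -0.4336  0.2276] [ 0.8 -0.9 -3.5] gap 0.0119 j [-0.91  0.39  0.2   1.37 -0.    0.65] R [-0.014  1.    -0.006  0.003 -0.006 -1.   ]
0.59 [216.0, 303.2, 36.6, 118.1] ((441.0269775390625, -481.663330078125), (23.61846351623535, 104.0724868774414), 1.4891636371612549)
[33.51, -3.71, 0.42] [0.3, 0.5, -1.0] 0 rows 8.1
[64.0, 5.15, 2.22] [0.3, 0.5, -1.0] 0 rows 7.6
```

{"method": "send_rows", "body": {"series": [33.5,-3.7,0.4,0,0.5,-1,0,33.5,-3.7,0.4,0,0.5,-1,0,33.5,-3.7,0.4,0,0.5,-1,0,33.5,-3.7,0.4,0,0.5,-1,0,33.5,-3.7,0.4,0,0.5,-1,0,33.5,-3.7,0.4,0,0.5,-1,0,33.5,-3.7,0.4,0,0.5,-1,0,33.5,-3.7,0.4,0,0.5,-1,0,64,4,0.4,0,0.5,-1,0,64,4,0.4,0,0.5,-1,0]}}

```text
clock: 30.32
tcp_pos: [0.4157, -0.0186, 0.2154]
orientation: [-0.004, 0.696, 0.718, 0.001]
wrist_force: [1.3, 0.5, -3.1]
finger_gap: 0.0117
```

```bash
python3 - <<'E'
from h import *
st(); r=rot(91.8); plan([(eng(-46,2,200),r,0),(eng(-46,2,90),r,0)])
E
```

```text
30.32 [ 0.4157 -0.0186  0.2154] [ 1.3  0.5 -3.1] gap 0.0117 j [-0.24  0.01 -0.31  1.26  0.01  1.3 ] R [-0.03   1.     0.008 -0.004  0.008 -1.   ]
[22.23, 7.56, 1.7] [-0.2, -0.5, -0.1] 0 rows 5.6
[22.13, 7.61, 12.7] [-0.2, -0.5, -0.1] 0 rows 2.6
```

{"method": "send_rows", "body": {"series": [22.2,6.9,1,-0.2,-0.3,0,0,22.2,6.9,1,-0.2,-0.3,0,0,22.2,6.9,1,-0.2,-0.3,0,0,22.2,6.9,1,-0.2,-0.3,0,0,22.2,6.9,1,-0.2,-0.3,0,0,22.2,6.9,1,-0.2,-0.3,0,0,22.2,6.9,6,-0.2,-0.3,0,0,22.2,6.9,9,-0.2,-0.3,0,0,22.2,6.9,10.5,-0.2,-0.3,0,0,22.2,6.9,10.5,-0.2,-0.3,0,0]}}

```text
clock: 31.15
tcp_pos: [0.474, 0.2029, 0.107]
orientation: [-0.003, 0.696, 0.718, -0.004]
wrist_force: [-0.7, -0.6, -4.2]
finger_gap: 0.0116
```

```bash
cat > prof.py <<'E'
from h import *
def prof(img,y,z,lo=-100,hi=10): # brightness along eng x at eng y
    xs=np.arange(lo,hi,1.); P=np.array([w2px("top",eng(x,y,z)) for x in xs],np.float32)
    v=cv2.remap(img.astype(np.float32),P[None,:,0],P[None,:,1],cv2.INTER_LINEAR)[0].mean(1); return xs,v
E
python3 - <<'E'
from prof import *
st(); s=get_state(); print(w2e(s["tcp_pos"])); r=rot(91.8); plan([(eng(-46,2,90),r,0)])
t=read_camera("top"); zb=s["tcp_pos"][2]*1000+9
for d in silhouettes("top","retaining_bar")[:2]: print(d["p"],d["box"],rect("top",d["pixels"],zb/1000))
for y in(-96,-70,-50,50,70): x,v=prof(t,y,zb); print("bar",y,*v[::3].astype(int))
t0=cv2.imread("pics/top0.png")
for y in(-86,-80,-74,74,80,86): x,v=prof(t0,y,75); print("post",y,*v[20:90:2].astype(int))
E
```

```text
31.15 [0.474  0.2029 0.107 ] [-0.7 -0.6 -4.2] gap 0.0116 j [ 0.25  0.26 -0.28  1.03  0.    1.79] R [-0.032  0.999 -0.001 -0.01  -0.001 -1.   ]
[-56.6  -0.7 107. ]
[0.27, 1.08, 1.69] [-0.6, 0.0, 0.0] 0 rows 0.5
0.64 [171.6, 263.8, 49.5, 12.5] ((474.8192138671875, 153.1751708984375), (21.69639015197754, 101.32522583007812), 0.8927664160728455)
bar -96 225 225 182 140 140 140 140 140 138 135 75 147 245 250 249 250 250 249 174 111 80 65 78 72 93 180 196 196 196 142 107 106 106 104 104 104 105
bar -70 200 176 134 115 102 101 101 100 97 167 178 170 247 249 248 240 238 240 176 163 166 167 169 171 169 168 166 167 171 112 89 90 92 93 92 88 89
bar -50 225 213 151 140 140 140 135 128 113 173 191 184 229 235 236 236 237 236 247 251 251 250 250 250 250 250 250 250 250 250 194 158 158 157 158 158 157
bar 50 221 219 161 137 139 139 99 46 48 65 72 52 72 93 92 88 87 93 87 86 88 95 91 92 89 89 93 96 94 96 98 100 105 111 112 114 111
bar 70 223 211 150 142 141 140 140 140 84 49 50 53 74 105 98 89 91 100 101 99 99 99 97 97 102 102 101 98 97 97 95 92 91 90 91 90 91
post -86 172 147 147 147 146 138 108 93 92 99 105 110 119 129 132 131 131 132 131 132 132 131 103 77 92 102 97 99 107 138 199 226 229 229 229
post -80 177 146 146 146 146 148 129 106 96 99 108 112 115 128 133 132 133 132 132 132 132 131 109 76 83 101 98 98 110 146 216 229 229 229 230
post -74 206 189 186 187 188 171 133 100 93 99 108 120 120 127 130 131 131 131 131 131 131 111 88 72 76 98 98 98 109 158 217 228 229 229 230
post 74 169 147 147 147 146 147 117 97 95 100 111 112 118 127 129 129 129 129 129 129 128 128 99 66 88 96 95 99 118 163 210 228 230 230 224
post 80 181 158 160 158 157 126 100 93 96 101 121 133 130 128 128 127 127 127 127 127 128 127 103 73 80 93 96 100 124 176 223 231 230 229 229
post 86 229 228 229 229 229 213 157 108 95 101 110 122 131 130 129 129 129 130 130 130 130 110 92 77 78 88 95 101 121 185 226 231 231 231 231
```

{"method": "send_rows", "body": {"series": [0.2,1.1,0,-0.3,0,0,0,0.2,1.1,1,-0.3,0,0,0,0.2,1.1,2,-0.3,0,0,0,0.2,1.1,2,-0.3,0,0,0,0.2,1.1,2,-0.3,0,0,0]}}

```text
clock: 31.67
tcp_pos: [0.4901, 0.206, 0.0934]
orientation: [0.001, 0.696, 0.718, 0.003]
wrist_force: [-0.2, 0.5, -3.7]
finger_gap: 0.0115
```

```bash
python3 - <<'E'
from prof import *
st(); s=get_state(); print(w2e(s["tcp_pos"])); r=rot(91.8); plan([(eng(-45,2,80),r,0)])
t=read_camera("top"); zb=s["tcp_pos"][2]*1000+9
for y in(-97,-60,-45): x,v=prof(t,y,zb,-70,-20); print("bar",y,*v[::2].astype(int))
m=silhouettes("top","retaining_bar")[0]; print(m["box"]); u=m["box"][0]+m["box"][2]; print(w2e(px2w("top",(u,m["box"][1]+6),zb/1000)))
E
```

```text
31.67 [0.4901 0.206  0.0934] [-0.2  0.5 -3.7] gap 0.0115 j [ 0.25  0.29 -0.28  0.99  0.    1.79] R [-0.031  1.     0.002  0.006  0.002 -1.   ]
[-40.3   1.9  93.4]
[0.01, -0.48, 1.34] [0.4, -0.1, -0.0] 0 rows 0.3
bar -97 85 49 49 48 49 52 55 57 56 68 121 160 167 167 170 177 182 178 172 165 111 121 180 197 199
bar -60 111 112 112 111 112 113 113 111 166 163 216 244 240 238 238 238 238 239 239 226 194 192 199 197 197
bar -45 114 112 105 136 165 167 163 162 151 139 172 226 236 236 237 236 236 237 238 236 246 249 250 250 250
[171.5, 257.8, 48.6, 11.3]
[-46.8 -99.2 102.4]
```

{"method": "send_rows", "body": {"series": [0,-0.45,0,0.3,0,0,0,0,-0.45,1,0.3,0,0,0,0,-0.45,1,0.3,0,0,0,0,-0.45,1,0.3,0,0,0]}}

```text
clock: 32.1
tcp_pos: [0.4857, 0.2061, 0.0833]
orientation: [-0.0, 0.696, 0.718, 0.001]
wrist_force: [0.0, 0.5, -3.8]
finger_gap: 0.0119
```

```bash
python3 - <<'E'
from prof import *
st(); s=get_state(); print(w2e(s["tcp_pos"])); r=rot(91.8); plan([(eng(-45,2,64),r,0)])
t=read_camera("top"); zb=s["tcp_pos"][2]*1000+9
for y in(-97,-60): x,v=prof(t,y,zb,-70,-20); print("bar",y,*v[::2].astype(int))
E
```

```text
32.1 [0.4857 0.2061 0.0833] [ 0.   0.5 -3.8] gap 0.0119 j [ 0.25  0.3  -0.3   0.97  0.    1.79] R [-0.031  1.     0.002  0.001  0.002 -1.   ]
[-44.8   2.1  83.3]
[-0.01, -0.03, 1.93] [0.1, -0.1, 0.0] 0 rows 0.5
bar -97 105 64 46 44 44 44 44 82 148 166 168 169 170 165 166 167 160 110 60 47 65 125 176 196 199
bar -60 112 112 112 112 112 113 111 142 209 244 242 238 238 238 238 239 239 220 202 200 200 200 200 199 198
```

{"method": "send_rows", "body": {"series": [0,0,0.5,0,0,0,0,0,0,1,0,0,0,0,0,0,1.4,0,0,0,0,0,0,1.8,0,0,0,0,0,0,2,0,0,0,0,0,0,2,0,0,0,0]}}

```text
clock: 32.65
tcp_pos: [0.4863, 0.2062, 0.0638]
orientation: [0.0, 0.696, 0.718, 0.002]
wrist_force: [0.0, 0.0, -4.0]
finger_gap: 0.0119
```

```bash
python3 - <<'E'
from prof import *
st(); s=get_state(); print(w2e(s["tcp_pos"]))
E
```

```text
32.65 [0.4863 0.2062 0.0638] [ 0.  0. -4.] gap 0.0119 j [ 0.25  0.31 -0.33  0.92  0.    1.79] R [-0.031  1.     0.002  0.002  0.002 -1.   ]
[-44.2   2.2  63.8]
```

{"method": "send_rows", "body": {"series": [0,0,0.2,0,0,0,0,0,0,0.3,0,0,0,0,0,0,0.3,0,0,0,0]}}

```text
clock: 32.9
tcp_pos: [0.4867, 0.2063, 0.0635]
orientation: [0.001, 0.696, 0.718, 0.002]
wrist_force: [-6.8, -2.0, 16.8]
finger_gap: 0.0117
```

```bash
python3 - <<'E'
from prof import *
st(); s=get_state(); print(w2e(s["tcp_pos"]))
E
```

```text
32.9 [0.4867 0.2063 0.0635] [-6.8 -2.  16.8] gap 0.0117 j [ 0.25  0.31 -0.33  0.92  0.    1.79] R [-0.031  1.     0.002  0.004  0.002 -1.   ]
[-43.8   2.3  63.5]
```

{"method": "send_rows", "body": {"series": [0,0,-0.2,0,0,0,0,0,0,-0.2,0,0,0,0.45,0,0,-0.2,0,0,0,0.45,0,0,-0.2,0,0,0,0.45,0,0,-0.2,0,0,0,0.45,0,0,-3,0,0,0,0.45,0,0,-7,0,0,0,0.45,0,-3,-11,0,0,0,0.45,-6,-6,-15,0,0,0,0.45,-12,-8,-17,0,0,0,0.45]}}

```text
clock: 33.73
tcp_pos: [0.4312, 0.1401, 0.2067]
orientation: [0.001, 0.694, 0.72, 0.003]
wrist_force: [0.7, -0.8, -1.3]
finger_gap: 0.0384
```

{"method": "send_rows", "body": {"series": [-4,-1,0,0,0,0,0.45,-8,-2,0,0,0,0,0.45,-12,-2,0,0,0,0,0.45,-16,-2,0,0,0,0,0.45,-20,-2,0,0,0,0,0.45,-24,-2,0,0,0,0,0.45,-24,-2,0,0,0,0,0.45]}}

```text
clock: 34.32
tcp_pos: [0.4196, -0.1079, 0.2037]
orientation: [0.002, 0.699, 0.715, 0.001]
wrist_force: [0.8, 0.3, -0.1]
finger_gap: 0.0381
```

```bash
python3 - <<'E'
from prof import *
st(); t=read_camera("top"); read_camera("side"); cv2.imwrite("pics/end.png",t)
for n,z in(("retaining_bar",.073),("blank",.062),("offcut_short",.03),("offcut_long",.03),("scrap_box",.085),("mug",.094)):
  for d in silhouettes("top",n)[:1]:
    q=rect("top",d["pixels"],z); print(n,round(d["p"],2),d["box"],np.round(q[0],1),np.round(q[1],1),round(q[2],1),w2e([q[0][0]/1000,q[0][1]/1000,z]))
for y in(-97,-60,-40,40,60,98): x,v=prof(t,y,73,-70,-20); print("bar",y,*v[::2].astype(int))
for d in silhouettes("side","retaining_bar")[:1]:
    q=rect("side",d["pixels"],.073); print("side",d["p"],np.round(q[0],1),np.round(q[1],1),round(q[2],1),w2e([q[0][0]/1000,q[0][1]/1000,.073]))
print(edges("top",-55,62,-60,60),edges("top",0,62,-60,60))
E
```

```text
34.32 [ 0.4196 -0.1079  0.2037] [ 0.8  0.3 -0.1] gap 0.0381 j [-0.44  0.04 -0.31  1.22  0.    1.11] R [-0.023  1.    -0.001  0.004 -0.001 -1.   ]
retaining_bar 0.88 [127.2, 259.8, 94.9, 12.2] [486.4 208.5] [ 21.8 201.6] 1.8 [-44.    4.5  73. ]
blank 0.93 [163.2, 221.8, 29.6, 53.4] [544.  206.5] [93.9 58.7] 0.7 [13.5  0.6 62. ]
offcut_short 0.91 [363.9, 268.2, 17.2, 33.2] [ 438.2 -213.2] [39.4 70.1] 88.4 [-105.5 -415.5   30. ]
offcut_long 0.62 [58.5, 169.6, 206.7, 140.3] [535.8 241.8] [308.4 461.1] 5.2 [ 6.5 36.3 30. ]
scrap_box 0.94 [339.3, 243.4, 71.1, 65.2] [ 458.  -218.6] [139.8 142.3] 0.9 [ -85.8 -421.5   85. ]
mug 0.9 [438.4, 185.8, 54.9, 38.8] [ 604.2 -407.1] [ 83.9 108. ] 53.5 [  54.4 -614.6   94. ]
bar -97 208 192 127 89 83 87 89 90 109 130 135 137 144 162 168 172 173 180 171 165 164 169 178 184 184
bar -60 207 207 196 149 127 126 125 120 186 231 242 243 244 244 244 244 240 213 171 197 209 212 212 213 212
bar -40 214 180 143 122 142 184 194 181 164 235 241 222 177 145 149 186 225 240 243 248 252 253 253 253 253
bar 40 209 208 173 139 127 127 127 123 141 232 235 187 145 131 133 183 225 239 221 198 197 207 206 204 209
bar 60 189 157 107 81 81 82 81 81 143 211 237 240 239 239 241 241 241 235 199 161 157 159 174 184 186
bar 98 197 196 191 189 190 190 190 190 175 217 237 240 239 240 241 242 242 237 215 196 193 194 193 195 197
side 0.9 [486.  203.7] [ 20.9 206.1] 1.8 [-44.5  -0.3  73. ]
[-28.   29.5] [-28.  31.]
```

```bash
python3 -c "
from workcell import *
read_camera('side')
for n in('offcut_short','offcut_long'):
  print([(round(d['p'],2),d['box']) for d in silhouettes('side',n)[:2]])
print(hand_in())"
```

```text
[]
[(0.89, [250.3, 256.1, 35.4, 21.4])]
the job is handed in; nothing more can be done
None
```

I finished all three steps and handed the job in at about 34 s of the 72 s limit. There was no verdict, so these are my own last checks:

- **Offcuts:** the top camera showed both lying in the scrap box mid-run. At the end the arm hid the long one from the top camera and the side camera missed the short one, but each still showed in the other camera, in the box.
- **Board:** it lies in the channel, pushed back until it stopped moving at about 17 N. Its front edge measured about 1 mm from where I expected it when fully home, within the 7 mm allowed.
- **Retaining bar:** it was lowered into both slots grip up, and touched down at slot-floor height. It is about 1 mm off centre across the slots and aligned with the machine. The two cameras disagree on its lengthwise centring by about 5 mm, but both put it within roughly 3 mm of centre.
- **Mug and box:** the mug is where it started. The arm hid part of the box from the top camera at the end, but nothing suggests it moved.
- **Robot:** the arm was clear of everything with the gripper open at hand-in.

**Failed grasps:** the first grasps on the short offcut and the board slid over the top. The fingers grip about 2 cm higher than the stated tip point suggests. The first try turned the short offcut about 28°. I gripped lower and both then held.

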